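Dust the spacer blocks through the cleaning tunnel and box them

TASK

Lay all the loose wooden spacer blocks one behind another in the open trough of the dust-cleaning tunnel, and when all are in, push the row right through with the push stick, its tip following to the tunnel's outlet, so that they all drop into the steel catch tray. Then carry the tray to the cardboard box and tip the blocks into it over the tray's open edge, without ever handling a block in the tray with the fingers. At the end the stick must lie back wholly on its grey mat, handle up, and the empty tray stand level in its place at the outlet. Leave all the other things where they are and do not upset the box.

Things in the scene. Friction and masses are not known exactly. Their poses are not given: they have to be found in the camera images.
- cleaner: dust-cleaning tunnel, fixed: grey base 60 mm wide, 305 mm long; level channel floor 45 mm above the table. Origin on the table under the tunnel mouth, on the centre line; +y is the feed direction. From y = -235 to 0 mm an open trough, 29 mm wide inside, between dark walls 12 mm thick and only 7 mm high, open at its -y end; from y = 0 to 70 mm the covered tunnel; floor ends at y = 70 (outlet)
- outlet (a point): end of the channel floor at the tunnel's outlet, on the centre line, at floor height (45 mm), where blocks drop off; y = 70 mm of the cleaner
- tunnel_mouth (a point): entrance of the covered tunnel, centre of the channel floor (45 mm above the table). Inside, the tunnel is 29 mm wide and 40 mm high; its roof top is 93 mm above the table. On its +x side a pipe (x 30 to 125 mm, top 73 mm) leads to a blue extractor box (x 120 to 250, y -13 to 73 mm of the cleaner, 88 mm high)
- tray: steel catch tray, 250 g, standing past the outlet (6 mm gap); origin under its floor's centre. Floor 100 (x) x 120 (y) mm, 4 thick; 3 mm walls, tops at 16 mm, on the +x, +y and -y sides; the -x side (towards the robot) is open: pour over that edge, x = -50 mm. Its place: origin 136 mm along +y from the cleaner's origin, on the channel's line, axes parallel
- tray_grip (a point): grip point of the tray: on the upright black plate behind the tray (12 mm thick in the tray's x, 55 mm wide in y, from 4 to 64 mm high), 90 mm along +x from the tray's origin and 48 mm above its underside; 34 mm clear between plate and tray wall, bridged only by a low bracket (top 8 mm)
- stick_grip (a point): grip point of the wooden push stick (110 g): on its upright handle, 16 mm thick (stick x), 34 mm long (stick y), 46 mm above the stick's underside; handle top at 65 mm, its foot stands on the bar (top 20 mm). The stick's +y axis points to its tip
- stick_tip (a point): centre of the push stick's front end face, which pushes: 110 mm ahead (+y) of the grip point, 10 mm above the stick's underside. The bar is 22 mm wide, 20 mm high, 130 mm long, and fits through the tunnel; 93 mm of it are free ahead of the handle
- mat: grey felt mat, fixed, 100 mm (x) x 280 mm (y), 3 mm thick; origin under its centre; the push stick belongs on it
- bin: open cardboard storage box, loose, 450 g, 160 mm (x) x 180 mm (y) outside, 65 mm high, walls and floor 4 mm; origin under its centre
- block1_center (a point): plain wooden spacer block, 36 long (its x axis) x 24 x 24 mm, 25 g, smooth; the point is its centre (height 12 mm when it lies flat). It slides on the steel tray or trough when these are tilted past 19 to 26 degrees. There are three to five such blocks; absent ones read None
- block2_center (a point): plain wooden spacer block, 36 long (its x axis) x 24 x 24 mm, 25 g, smooth; the point is its centre (height 12 mm when it lies flat). It slides on the steel tray or trough when these are tilted past 19 to 26 degrees. There are three to five such blocks; absent ones read None
- block3_center (a point): plain wooden spacer block, 36 long (its x axis) x 24 x 24 mm, 25 g, smooth; the point is its centre (height 12 mm when it lies flat). It slides on the steel tray or trough when these are tilted past 19 to 26 degrees. There are three to five such blocks; absent ones read None
- block4_center (a point): plain wooden spacer block, 36 long (its x axis) x 24 x 24 mm, 25 g, smooth; the point is its centre (height 12 mm when it lies flat). It slides on the steel tray or trough when these are tilted past 19 to 26 degrees. There are three to five such blocks; absent ones read None
- block5_center (a point): plain wooden spacer block, 36 long (its x axis) x 24 x 24 mm, 25 g, smooth; the point is its centre (height 12 mm when it lies flat). It slides on the steel tray or trough when these are tilted past 19 to 26 degrees. There are three to five such blocks; absent ones read None
- loupe: black loupe, 42 mm across, 36 mm high (bystander); origin under its centre
- weight: brass weight with knob, 52 mm across, 46 mm high (bystander); origin under its centre
- paste_jar: glass jar with white lid, 52 mm across, 42 mm high (bystander); origin under its centre
- brush: brush lying flat (bystander)
- bottle: clear bottle, 130 mm high (bystander)
- cup: white cup, 70 mm across, 80 mm high (bystander)
- gauge_block: steel block with a black knob, 90 x 60 mm, 60 mm high in all (bystander)
Things that resemble listed ones, but are neither listed nor needed, are in the scene too. Leave any blue or red look-alike of the part that bears block2_center alone.

How it is judged (in metres and radians):
On the way, in this order (a step that is already met when the one before it is completed fails the run):
1. all blocks lie in the open trough of the tunnel at the same time (x of block1_center in the frame of cleaner between -0.02 and 0.02 m and y of block1_center in the frame of cleaner between -0.235 and 0.02 m and z of block1_center in the frame of cleaner between 0.045 and 0.075 m and x of block2_center in the frame of cleaner between -0.02 and 0.02 m and y of block2_center in the frame of cleaner between -0.235 and 0.02 m and z of block2_center in the frame of cleaner between 0.045 and 0.075 m and x of block3_center in the frame of cleaner between -0.02 and 0.02 m and y of block3_center in the frame of cleaner between -0.235 and 0.02 m and z of block3_center in the frame of cleaner between 0.045 and 0.075 m and x of block4_center in the frame of cleaner between -0.02 and 0.02 m and y of block4_center in the frame of cleaner between -0.235 and 0.02 m and z of block4_center in the frame of cleaner between 0.045 and 0.075 m and x of block5_center in the frame of cleaner between -0.02 and 0.02 m and y of block5_center in the frame of cleaner between -0.235 and 0.02 m and z of block5_center in the frame of cleaner between 0.045 and 0.075 m), for 0.2 s.
2. all blocks are in the catch tray with the push stick's tip following inside the channel to within 30 mm of the outlet (x of block1_center in the frame of tray between -0.055 and 0.055 m and y of block1_center in the frame of tray between -0.062 and 0.062 m and z of block1_center in the frame of tray between 0 and 0.08 m and x of block2_center in the frame of tray between -0.055 and 0.055 m and y of block2_center in the frame of tray between -0.062 and 0.062 m and z of block2_center in the frame of tray between 0 and 0.08 m and x of block3_center in the frame of tray between -0.055 and 0.055 m and y of block3_center in the frame of tray between -0.062 and 0.062 m and z of block3_center in the frame of tray between 0 and 0.08 m and x of block4_center in the frame of tray between -0.055 and 0.055 m and y of block4_center in the frame of tray between -0.062 and 0.062 m and z of block4_center in the frame of tray between 0 and 0.08 m and x of block5_center in the frame of tray between -0.055 and 0.055 m and y of block5_center in the frame of tray between -0.062 and 0.062 m and z of block5_center in the frame of tray between 0 and 0.08 m and y of stick_tip in the frame of cleaner between 0.04 and 0.12 m and x of stick_tip in the frame of cleaner between -0.02 and 0.02 m and y of stick_tip in the frame of cleaner above 0.04 m and z of stick_tip in the frame of cleaner between 0.04 and 0.085 m), for 0.1 s.
3. the tray is tipped by more than 20 degrees (angle between tray's own z axis and vertical above 0.35 rad), for 0.2 s.
At the end, for the whole second after the job is handed in: all blocks at rest in the upright cardboard box; stick on its bar, handle up, grip and tip both over the mat; empty tray level on the table at the outlet, within 30 mm sideways of its place, 11 mm nearer to 34 mm farther along the feed, turned under 17 degrees (x of block1_center in the frame of bin between -0.08 and 0.08 m and y of block1_center in the frame of bin between -0.09 and 0.09 m and z of block1_center in the frame of bin between 0 and 0.062 m and linear speed of each of block1, block2, block3, block4, block5, tray, stick below 0.02 m/s and x of block2_center in the frame of bin between -0.08 and 0.08 m and y of block2_center in the frame of bin between -0.09 and 0.09 m and z of block2_center in the frame of bin between 0 and 0.062 m and x of block3_center in the frame of bin between -0.08 and 0.08 m and y of block3_center in the frame of bin between -0.09 and 0.09 m and z of block3_center in the frame of bin between 0 and 0.062 m and x of block4_center in the frame of bin between -0.08 and 0.08 m and y of block4_center in the frame of bin between -0.09 and 0.09 m and z of block4_center in the frame of bin between 0 and 0.062 m and x of block5_center in the frame of bin between -0.08 and 0.08 m and y of block5_center in the frame of bin between -0.09 and 0.09 m and z of block5_center in the frame of bin between 0 and 0.062 m and x of stick_grip in the frame of mat between -0.05 and 0.05 m and y of stick_grip in the frame of mat between -0.14 and 0.14 m and z of stick_grip in the frame of mat between 0.04 and 0.056 m and x of stick_tip in the frame of mat between -0.05 and 0.05 m and y of stick_tip in the frame of mat between -0.14 and 0.14 m and z of stick_tip in the frame of mat between 0.008 and 0.022 m and x of tray in the frame of cleaner between -0.03 and 0.03 m and y of tray in the frame of cleaner between 0.125 and 0.17 m and angle between tray's own z axis and vertical below 0.08 rad and height (world z) of tray below 0.01 m and angle between the x axis of tray and the x axis of cleaner, either way round below 0.3 rad and angle between bin's own z axis and vertical below 0.1 rad); the robot touches nothing.
It fails at once if a finger touches a block that is in the catch tray ((contact force between block1 and the fingers above 0.3 N and x of block1_center in the frame of tray between -0.05 and 0.05 m and y of block1_center in the frame of tray between -0.06 and 0.06 m and z of block1_center in the frame of tray between 0 and 0.06 m) or (contact force between block2 and the fingers above 0.3 N and x of block2_center in the frame of tray between -0.05 and 0.05 m and y of block2_center in the frame of tray between -0.06 and 0.06 m and z of block2_center in the frame of tray between 0 and 0.06 m) or (contact force between block3 and the fingers above 0.3 N and x of block3_center in the frame of tray between -0.05 and 0.05 m and y of block3_center in the frame of tray between -0.06 and 0.06 m and z of block3_center in the frame of tray between 0 and 0.06 m) or (contact force between block4 and the fingers above 0.3 N and x of block4_center in the frame of tray between -0.05 and 0.05 m and y of block4_center in the frame of tray between -0.06 and 0.06 m and z of block4_center in the frame of tray between 0 and 0.06 m) or (contact force between block5 and the fingers above 0.3 N and x of block5_center in the frame of tray between -0.05 and 0.05 m and y of block5_center in the frame of tray between -0.06 and 0.06 m and z of block5_center in the frame of tray between 0 and 0.06 m)).
It fails at once if a bystander (loupe, weight, jar, brush, bottle, cup, steel block) is pushed more than 40 mm (distance of any of loupe, weight, paste_jar, brush, bottle, cup, gauge_block from where it was at the start of the episode above 0.04 m).
It fails at once if a bystander is knocked over (angle between any of loupe, weight, paste_jar, bottle, cup, gauge_block's own z axis and vertical above 0.6 rad).
It fails at once if the storage box is tipped over (angle between bin's own z axis and vertical above 0.6 rad).
Of block1, block2, block3, block4, block5 only 3 to 5 are there at a start; the rules pass over those that are not, and their reading is None.
At some moment in a run one of bin may be knocked a few centimetres aside while the robot is not near it.
Once in a run the grip may slacken for a moment while it holds something.
It also fails if it takes over 210 s, if anything falls off the work surface, if the arm or the gripper's body presses on something with over 40 N, if the wrist force passes 120 N, or if a joint passes its speed limit or range.

ROBOT

A 6-joint arm with a two-finger parallel gripper is mounted at the origin on the work surface. World frame = base frame: x ahead of the robot, y to its left, z up, the work surface at z = 0. Lengths are in m, angles in degrees, forces in N, time in s.
With the tool pointing down it reaches from about 0.325 to 0.775 m from the base axis. Payload 5.5 kg.
Tool frame: the origin (TCP) lies at the centre of the arm's flange, where the gripper is bolted on; the fingertips stand 182 mm ahead of it and the grasp point (between the pads) lies 163 mm ahead of it; z points along the fingers, y is the direction in which the jaws open and shut (so a half turn about z gives the same grasp; the last joint's range is limited). The gripper opens to 88 mm and grips with 3 to 60 N. Pads are 20 mm wide; open, the fingers measure 115 mm over their backs; the gripper's body (75 mm by 178 mm) begins 61 mm behind the grasp point.
Start: joints at [67.684, 5.22, 70.514, -0, 104.267, -3.249], TCP at [0.196, 0.567, 0.405] pointing down, gripper open.
Joint ranges: [-164.24, 164.24], [-49.07, 125.15], [9.68, 141.18], [-86.29, 266.29], [3.28, 154.24], [-151.56, 151.56]. Speed limits (degrees/s): [147.25, 147.25, 172.46, 180, 180, 180].

INTERFACE

Orientations are given as [roll, pitch, yaw] about the fixed x, y, z axes, in that order (R = Rz(yaw) Ry(pitch) Rx(roll)).
In Python, from station import r gives the robot as it stands. The module is installed in compiled form; this text tells all that it offers. Calls block until the motion is done:
- r.reach(position, orientation): joint-space move of the TCP to a pose.
- r.servo_line(position, rotation=None, speed=0.15): straight line of the TCP; rotation=None keeps the orientation; speed is the mean speed in m/s.
- r.move_joints(angles): joint-space move.
- r.let_go() and r.grab(squeeze=None): open the fingers fully, or close them until they stop; squeeze is the grip in N (None keeps the last).
- r.wait(seconds).
- r.inverse_kinematics(position, orientation): joint angles nearest the present ones, or None.
- r.sense(): the state.
- r.snapshot(name): name is "side" or "top" or "wrist"; returns a dict with "frame" (480x640x3 uint8, red, green, blue), "fx", "fy", "cx", "cy" (pixels), "R" (3x3) and "t" (3): a world point X has camera coordinates R X + t. Camera axes: x right, y down, z forward; pixel columns grow to the right and rows downward; lengths in m; the calibration is good to about 2 mm. The wrist camera is an equidistant fisheye: a pixel r from the principal point sees the ray r / f radians off the axis. A picture is of the moment at which its call begins. There is no depth.
A pose or a line that the arm cannot do raises r.IKError and nothing moves.
- r.hand_in(): hands the job in, once; it reports no verdict.
The state is a dict: "clock": time; "joints": joint angles; "joint_vel": joint speeds; "joint_torque": joint torques, N m; "tcp_pos": TCP position; "orientation": TCP orientation; "contact_force": force on the tool from outside, world axes, zero at the start; "torque": the same for the moment, N m; "opening": finger opening in m.
Only numpy, scipy, OpenCV 4.12 (cv2) and the standard library are available. Lean on these libraries where they do the work, as an engineer would, in place of code of your own. Each camera call takes 0.05 s, during which the arm holds its last target.

## Working session

There is one attempt and no reset: what is moved stays moved. The work goes in short steps, each a Python script; the robot and the scene stay as the last script left them, time stands still between calls to the robot, and variables do not carry over. Pictures are saved under pics/ and viewed, and the job is handed in when it is done.

```bash
mkdir -p pics; cat > h.py <<'E'
import numpy as np, cv2
from station import r
def snap(name,fn):
    s=r.snapshot(name); cv2.imwrite('pics/'+fn+'.png',cv2.cvtColor(s['frame'],cv2.COLOR_RGB2BGR))
    np.savez('pics/'+fn+'.npz',**{k:np.array(v) for k,v in s.items()}); return s
def load(fn): return dict(np.load('pics/'+fn+'.npz'))
def ray(s,u,v,fish=False):
    x=(u-s['cx'])/s['fx']; y=(v-s['cy'])/s['fy']
    if fish:
        th=np.hypot(x,y); k=np.sin(th)/th if th>1e-9 else 1; d=np.array([x*k,y*k,np.cos(th)])
    else: d=np.array([x,y,1.])
    R=np.array(s['R']);t=np.array(s['t']); return -R.T@t, R.T@d
def onz(s,u,v,z,fish=False):
    o,d=ray(s,u,v,fish); return o+d*(z-o[2])/d[2]
def proj(s,X):
    c=np.array(s['R'])@np.array(X)+np.array(s['t']); return np.array([s['fx']*c[0]/c[2]+s['cx'],s['fy']*c[1]/c[2]+s['cy']])
E
python3 - <<'E'
from h import *
for n in ['top','side','wrist']:
    s=snap(n,n+'0'); o,d=ray(s,s['cx'],s['cy']); print(n,s['fx'],s['cx'],s['cy'],o.round(3),d.round(3))
print(r.sense())
E
```

```text
top 434.9917109088104 328.0230333792526 238.6866418205072 [ 0.357 -0.021  1.045] [ 0.205 -0.014 -0.979]
side 502.2770151788762 314.6929922062598 233.63320859262774 [ 0.355 -1.032  1.1  ] [ 0.15   0.692 -0.706]
wrist 371.64829954431775 322.3150867645268 241.99567018868154 [0.124 0.592 0.383] [ 0.259 -0.091 -0.962]
{'clock': 0.15, 'joints': array([ 6.76850050e+01,  5.25291018e+00,  7.05655113e+01, -2.09124410e-03,
        1.04265338e+02, -3.24731482e+00]), 'joint_vel': array([ 0.05320169, -0.12169735, -0.14222749,  0.01020103, -0.09151908,
        0.03789878]), 'joint_torque': array([ 1.27913136e-03, -4.47048032e+01, -4.06906986e+01,  6.98499195e-02,
        2.75537447e-02, -1.17251257e-04]), 'tcp_pos': array([0.19602405, 0.56712913, 0.40377456]), 'orientation': array([-1.79916260e+02, -2.72038047e-03,  1.60931804e+02]), 'contact_force': array([-0.34643929,  0.44839213, -1.05564282]), 'torque': array([0.00674604, 0.00478638, 0.04650198]), 'opening': 0.08778395854182697}
```

View pics/top0.png

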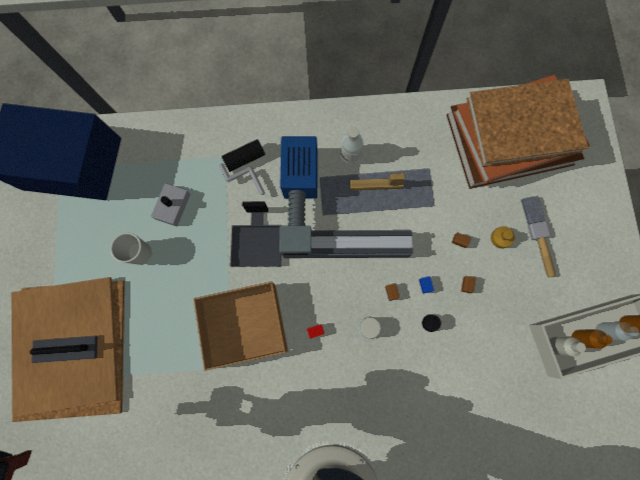

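View pics/side0.png

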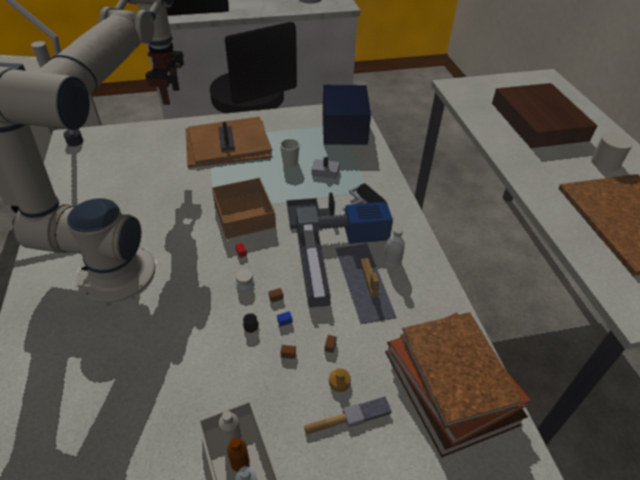

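View pics/wrist0.png

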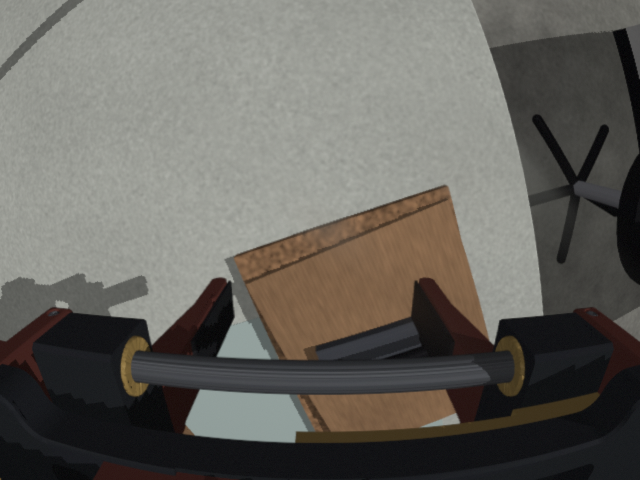

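```bash
python3 - <<'E'
from h import *
a=cv2.imread('pics/top0.png')
cv2.imwrite('pics/top0z1.png',cv2.resize(a[120:380,220:500],None,fx=2.8,fy=2.3 if 0 else 2.8)[:600] if 0 else cv2.resize(a[160:360,220:480],None,fx=3,fy=3,interpolation=cv2.INTER_CUBIC))
a=cv2.imread('pics/side0.png')
cv2.imwrite('pics/side0z1.png',cv2.resize(a[170:390,200:420],None,fx=2.7,fy=2.7,interpolation=cv2.INTER_CUBIC))
for n,boxs in (('top0',None),('side0',None)):
    s=load(n); hsv=cv2.cvtColor(s['frame'],cv2.COLOR_RGB2HSV)
    m=((hsv[...,0]>3)&(hsv[...,0]<16)&(hsv[...,1]>110)).astype(np.uint8)
    k,l,st,c=cv2.connectedComponentsWithStats(m)
    for i in range(1,k):
        if 15<st[i,4]<600: print(n,st[i],c[i].round(1),onz(s,*c[i],0.02 if n=='side0' else .02).round(3))
E
```

```text
top0 [452 233  19  15 177] [461.2 240. ] [ 0.544 -0.354  0.02 ]
top0 [462 276  13  17 177] [468.1 284.2] [ 0.438 -0.356  0.02 ]
top0 [386 284  13  16 153] [392.1 291.6] [ 0.434 -0.176  0.02 ]
top0 [625 316  15  11  64] [631.2 320.1] [ 0.327 -0.721  0.02 ]
top0 [573 330  13  11  31] [578.3 333.4] [ 0.306 -0.593  0.02 ]
top0 [587 330   9   4  18] [590.9 330.9] [ 0.31  -0.623  0.02 ]
top0 [580 335   8   8  25] [583.3 338.9] [ 0.293 -0.602  0.02 ]
top0 [603 336   6   8  18] [605.4 338.9] [ 0.29  -0.652  0.02 ]
top0 [598 341   7   8  25] [600.4 344.2] [ 0.279 -0.639  0.02 ]
top0 [587 343   7   5  16] [590.3 345.7] [ 0.277 -0.615  0.02 ]
top0 [  3 451  28  29 207] [ 16.1 462.5] [0.126 0.679 0.02 ]
side0 [148  51  10   7  28] [152.5  53.9] [0.073 1.345 0.02 ]
side0 [154  51  17  18 104] [162.6  60.6] [0.12  1.268 0.02 ]
side0 [270 289  12  11  93] [275.5 293.7] [ 0.432 -0.179  0.02 ]
side0 [326 336  10  16 117] [330.  343.1] [ 0.543 -0.36   0.02 ]
side0 [281 346  14  12 143] [287.8 351.2] [ 0.436 -0.363  0.02 ]
side0 [227 437  22  34 525] [237.3 453.3] [ 0.291 -0.586  0.02 ]
```

View pics/top0z1.png

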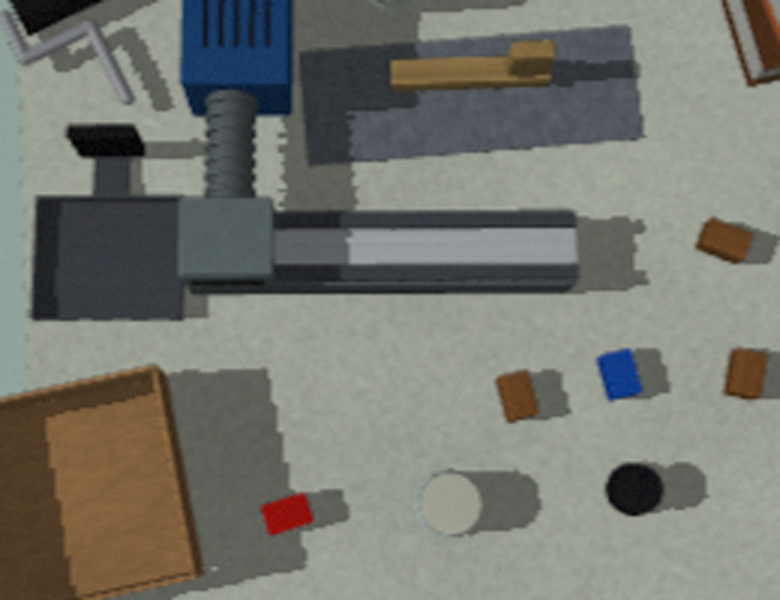

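View pics/side0z1.png

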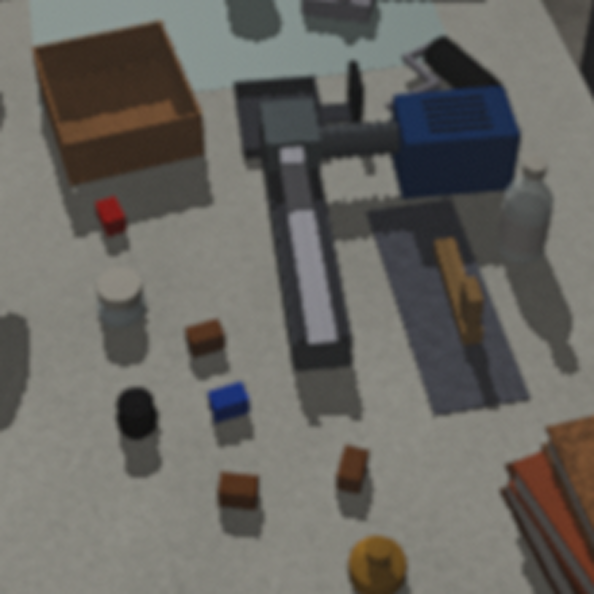

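```bash
python3 - <<'E'
from h import *
s=load('top0'); a=cv2.imread('pics/top0.png')
g=cv2.cvtColor(a,cv2.COLOR_BGR2GRAY).astype(int)
for c in (330,345,360,375,390,405): print(c,g[224:264,c])
print('row242',g[242,300:320],g[242,400:425])
print('tunnel rows', g[215:265,295]); print('tunnel cols',g[240,270:320])
print('tray row',g[246,225:285]);print('tray col',g[220:272,250])
print(onz(s,412,242,.045),proj(s,[.55,.0,.093]))
E
```

```text
330 [ 94  95  97  97  91  92  54  35  38  36  35  36  73  92  93  95  96  93
  93  97  96  96  96  92  50  36  33  37  36  37  74  52  42  41 143 159
 155 154 157 156]
345 [157 158 157 153 159 151  97  62  56  58  57  53 113 147 152 156 156 150
 150 155 154 154 153 141  80  58  59  58  58  52  75  50  41  40 139 155
 157 154 153 151]
360 [153 152 153 154 152 151  90  59  55  58  59  50 110 148 152 156 154 150
 153 154 153 152 153 132  77  59  61  60  59  56  73  51  40  39 140 151
 151 149 147 150]
375 [156 154 155 155 154 155  91  59  57  57  59  49 111 146 153 156 152 152
 153 154 155 152 153 131  76  60  55  58  54  60  72  52  42  63 141 155
 157 157 154 151]
390 [154 154 159 159 164 164  93  60  54  54  57  48 139 152 148 154 151 152
 155 155 152 150 152 131  80  59  58  58  55  62  70  49  38  67 147 158
 157 157 156 154]
405 [158 161 160 157 155 130  84  61  57  55  58  48 139 152 151 148 149 151
 151 151 151 151 152 134  76  57  58  58  52  63  70  48  43  68 143 153
 155 151 156 158]
row242 [92 91 89 90 93 91 89 92 90 91 80 81 96 92 93 94 96 91 95 93] [154 154 155 153 153 15
[... 302 characters left out ...]
 cols [57 57 59 57 57 58 58 57 55 79 97 92 91 92 92 90 89 91 91 91 90 91 89 91
 93 94 92 93 91 90 91 90 90 90 90 90 92 91 91 91 79 81 92 94 95 95 96 95
 95 96]
tray row [155 154 149 148 155 124  68  39  31  38  34  33  38  35  47  57  59  59
  55  61  59  60  57  59  57  56  58  60  59  57  59  57  56  58  60  60
  57  58  57  56  56  58  60  60  58  59  60  59  59  58  59  59  59  57
  82  97  92  91  92  93]
tray col [139 137 137 133 129  76  35  48  57  58  60  54  57  56  60  59  55  59
  59  56  57  58  56  59  57  59  56  58  59  59  57  57  56  60  60  58
  56  59  58  56  60  58  57  56  58  59  89 147 155 158 161 160]
[ 0.54377805 -0.23073785  0.045     ] [312.94403473 242.623695  ]
```

```bash
python3 - <<'E'
from h import *
s=load('top0')
g=cv2.cvtColor(s['frame'],cv2.COLOR_RGB2GRAY).astype(float)
def edge(c,lo,hi,lvl,dirn):  # first crossing between rows
    p=g[lo:hi,c]
    for i in range(len(p)-1):
        if (p[i]-lvl)*(p[i+1]-lvl)<=0 and (p[i+1]-p[i])*dirn>0: return lo+i+(lvl-p[i])/(p[i+1]-p[i])
res={}
for nm,lo,hi,dr,z in (('+xout',227,233,-1,.052),('+xin',233,239,1,.045),('-xin',244,250,-1,.052),('-xout_top?',252,257,-1,.052)):
    P=[]
    for c in range(342,409):
        lvl=106 if nm!='-xout_top?' else 62
        e=edge(c,lo,hi,lvl,dr)
        if e is not None: P.append(onz(s,c,e,z)[:2])
    P=np.array(P); f=np.polyfit(P[:,1],P[:,0],1); print(nm,len(P),'slope deg',np.degrees(np.arctan(f[0])),'x at y=-.15',np.polyval(f,-.15))
# end of trough
for z in(.045,): print([onz(s,412.1,rr,z)[:2].round(4) for rr in (236,242,247)])
# tunnel roof
print('roof',[onz(s,u,v,.093).round(4)[:2] for u,v in ((279.2,226),(279.2,251.3),(310.3,251.3),(310.3,226))])
print('tray',[onz(s,u,v,.016).round(4)[:2] for u,v in ((230.7,246),(250,224.8))], onz(s,250,266,.004))
print('plate',onz(s,255,205,.064))
for n,c in (('jar',(372,328)),('loupe',(431.5,323)),('weight',(503,237)),('bottle',(352,160)),('cup',(128,255)),('red',(315,331)),('blue',(427,285))): print(n,onz(s,*c,.04).round(3))
for u,v in ((195,300),(275,283.5),(287,352),(205,369)): print('bin',onz(s,u,v,.065).round(4))
for u,v in ((320,178),(430,169),(433,205),(322,214)): print('mat',onz(s,u,v,.003).round(4))
E
python3 - <<'E'
import cv2
a=cv2.imread('pics/top0.png'); cv2.imwrite('pics/z2.png',cv2.resize(a[150:220,310:440],None,fx=6,fy=6,interpolation=cv2.INTER_CUBIC))
cv2.imwrite('pics/z3.png',cv2.resize(a[270:380,180:300],None,fx=5,fy=5,interpolation=cv2.INTER_CUBIC))
E
```

```text
+xout 67 slope deg 3.9921689387480037 x at y=-.15 0.5778580953360646
+xin 67 slope deg 3.9425156043711254 x at y=-.15 0.5647869821728808
-xin 67 slope deg 4.255743740822511 x at y=-.15 0.5354068486807262
-xout_top? 67 slope deg 4.254328870894492 x at y=-.15 0.5190494764224459
[array([ 0.5581, -0.2326]), array([ 0.5438, -0.231 ]), array([ 0.5319, -0.2296])]
roof [array([0.5938, 0.0732]), array([0.536 , 0.0762]), array([0.5308, 0.0072]), array([0.5885, 0.0034])]
tray [array([0.5722, 0.2   ]), array([0.6213, 0.1516])] [0.52201145 0.15747267 0.004     ]
plate [0.65583372 0.13002372 0.064     ]
jar [ 0.354 -0.119  0.04 ]
loupe [ 0.355 -0.254  0.04 ]
weight [ 0.541 -0.447  0.04 ]
bottle [ 0.76  -0.108  0.04 ]
cup [0.564 0.436 0.04 ]
red [0.357 0.01  0.04 ]
blue [ 0.441 -0.255  0.04 ]
bin [0.4448 0.2727 0.065 ]
bin [0.4683 0.0923 0.065 ]
bin [0.3169 0.0736 0.065 ]
bin [0.2945 0.2529 0.065 ]
mat [ 0.7328 -0.027   0.003 ]
mat [ 0.7357 -0.3065  0.003 ]
mat [ 0.6411 -0.3024  0.003 ]
mat [ 0.6388 -0.0253  0.003 ]
```

View pics/z2.png

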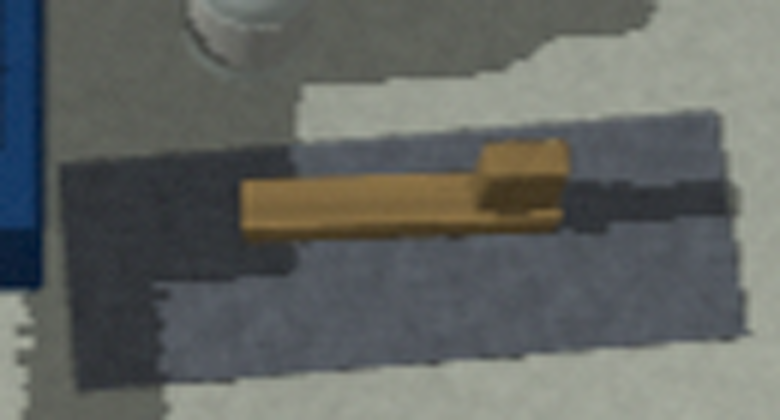

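View pics/z3.png

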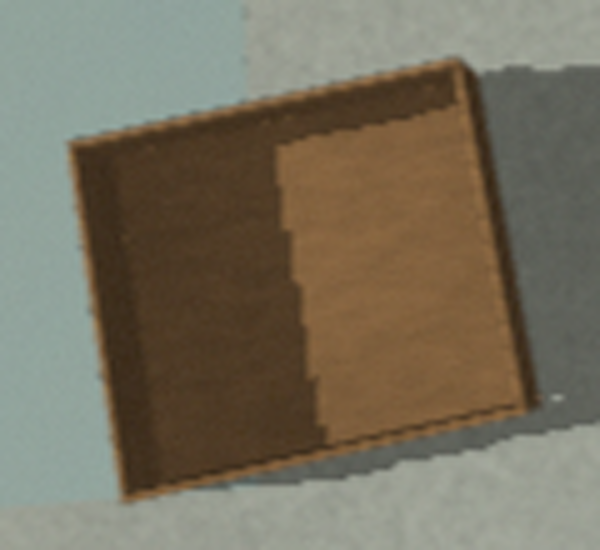

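```bash
cat >> h.py <<'E'
C0=np.array([.5613,.0045]); CY=-4.1
def cl(x,y):  # cleaner frame -> world xy
    a=np.radians(CY); return C0+np.array([np.cos(a)*x-np.sin(a)*y, np.sin(a)*x+np.cos(a)*y])
def yaws(jaw): # tool yaw options for jaw axis dir (deg)
    return [((jaw+90+180)%360)-180, ((jaw-90+180)%360)-180]
def pickyaw(p,jaw):
    best=None
    for y in yaws(jaw):
        q=r.inverse_kinematics(list(p),[180,0,y])
        if q is not None and (best is None or abs(q[5])<best[0]): best=(abs(q[5]),y,q)
    return best
def down(xy,ztip_or_grasp,yaw,line=True,speed=.15):
    p=[xy[0],xy[1],ztip_or_grasp+.163]
    if line: r.servo_line(p,[180,0,yaw],speed=speed)
    else: r.reach(p,[180,0,yaw])
def st(*ks):
    s=r.sense(); print('t',round(s['clock'],1),'tcp',s['tcp_pos'].round(4),'ori',s['orientation'].round(1),'F',s['contact_force'].round(1),'op',round(s['opening'],4))
    return s
E
python3 - <<'E'
from h import *
for p in [(.54,-.354,.33),(.436,-.358,.33),(.433,-.177,.33),(*cl(0,-.05),.25),(*cl(0,-.2),.25),(.66,-.2,.25),(.66,.1336,.25)]:
    for y in (85.9,-94.1,-4.1,175.9):
        q=r.inverse_kinematics(list(p),[180,0,y]); print(np.round(p,3),y,None if q is None else np.round(q,0))
s=load('top0')
print('handle',onz(s,397.7,176.7,.068),'tip',onz(s,350.3,183.8,.023))
for t in (30,40,50,60):
    for ex in (.36,.38,.40,.42):
        for yw in (-94.1,85.9):
            # Ry tilt about tray y
            from scipy.spatial.transform import Rotation as Ro
            Rt=Ro.from_euler('z',CY,degrees=True)*Ro.from_euler('y',-t,degrees=True)
            E=np.array([ex,.17,.06]); org=E-Rt.apply([-.05,0,0]); g=org+Rt.apply([.09,0,.055]); tool=Rt*Ro.from_euler('z',yw-CY,degrees=True)*Ro.from_euler('x',180,degrees=True)
            tcp=g-tool.apply([0,0,.163]); e=tool.as_euler('xyz',degrees=True)
            q=r.inverse_kinematics(list(tcp),list(e)); print(t,ex,yw,tcp.round(3),None if q is None else np.round(q,0))
E
```

```text
[ 0.54  -0.354  0.33 ] 85.9 [-36.  12.  70.   0.  97. -32.]
[ 0.54  -0.354  0.33 ] -94.1 [-36.  12.  70.  -0.  97. 148.]
[ 0.54  -0.354  0.33 ] -4.1 [-36.  12.  70.  -0.  97.  58.]
[ 0.54  -0.354  0.33 ] 175.9 [ -36.   12.   70.    0.   97. -122.]
[ 0.436 -0.358  0.33 ] 85.9 [-43.  -0.  84.   0.  97. -39.]
[ 0.436 -0.358  0.33 ] -94.1 [-43.  -0.  84.  -0.  97. 141.]
[ 0.436 -0.358  0.33 ] -4.1 [-43.  -0.  84.  -0.  97.  51.]
[ 0.436 -0.358  0.33 ] 175.9 [ -43.   -0.   84.    0.   97. -129.]
[ 0.433 -0.177  0.33 ] 85.9 [-26. -16.  98.   0.  98. -22.]
[ 0.433 -0.177  0.33 ] -94.1 None
[ 0.433 -0.177  0.33 ] -4.1 [-26. -16.  98.  -0.  98.  68.]
[ 0.433 -0.177  0.33 ] 175.9 [ -26.  -16.   98.    0.   98. -112.]
[ 0.558 -0.045  0.25 ] 85.9 [-8.  0. 91.  0. 88. -4.]
[ 0.558 -0.045  0.25 ] -94.1 None
[ 0.558 -0.045  0.25 ] -4.1 [-8.  0. 91. -0. 88. 86.]
[ 0.558 -0.045  0.25 ] 175.9 [ -8.   0.  91.   0.  88. -94.]
[ 0.547 -0.195  0.25 ] 85.9 [-23.   4.  88.   0.  88. -19.]
[ 0.547 -0.195  0.25 ] -94.1 None
[ 0.547 -0.195  0.25 ] -4.1 [-23.   4.  88.  -0.  88.  71.]
[ 0.547 -0.195  0.25 ] 175
[... 1411 characters left out ...]
119.  -21.   66. -146.]
40 0.42 85.9 [0.387 0.172 0.317] [ 27. -39. 119. -21.  66.  34.]
50 0.36 -94.1 [0.283 0.176 0.307] None
50 0.36 85.9 [0.283 0.176 0.307] None
50 0.38 -94.1 [0.303 0.176 0.307] None
50 0.38 85.9 [0.303 0.176 0.307] None
50 0.4 -94.1 [0.323 0.176 0.307] None
50 0.4 85.9 [0.323 0.176 0.307] None
50 0.42 -94.1 [0.343 0.176 0.307] None
50 0.42 85.9 [0.343 0.176 0.307] None
60 0.36 -94.1 [0.242 0.178 0.29 ] None
60 0.36 85.9 [0.242 0.178 0.29 ] None
60 0.38 -94.1 [0.262 0.178 0.29 ] None
60 0.38 85.9 [0.262 0.178 0.29 ] None
60 0.4 -94.1 [0.282 0.178 0.29 ] None
60 0.4 85.9 [0.282 0.178 0.29 ] None
60 0.42 -94.1 [0.302 0.178 0.29 ] None
60 0.42 85.9 [0.302 0.178 0.29 ] None
```

```bash
python3 - <<'E'
from h import *
r.reach([.49,-.33,.38],[180,0,85.9]); r.wait(.3)
s=snap('wrist','w1'); st()
hsv=cv2.cvtColor(s['frame'],cv2.COLOR_RGB2HSV)
m=((hsv[...,0]>3)&(hsv[...,0]<16)&(hsv[...,1]>110)).astype(np.uint8)
k,l,sta,c=cv2.connectedComponentsWithStats(m)
for i in range(1,k):
    if sta[i,4]>150: print(sta[i],c[i].round(1),onz(s,*c[i],.024,True).round(3))
E
```

```text
t 3.8 tcp [ 0.4901 -0.3299  0.38  ] ori [-180.    -0.    85.9] F [-0.1  0.5  0.7] op 0.0879
[ 228   46   43   35 1046] [249.5  63.3] [ 0.435 -0.178  0.024]
[370 220  29  37 691] [383.6 236.9] [ 0.546 -0.349  0.024]
[251 234  40  34 993] [270.4 250.3] [ 0.438 -0.354  0.024]
[ 507  241  133   77 1716] [555.6 276.9] [ 0.747 -0.409  0.024]
[496 260  30  63 183] [501.3 283.6] [ 0.674 -0.409  0.024]
[ 521  260  119   58 1243] [592.  288.2] [ 0.809 -0.431  0.024]
[ 152  279   74   75 1065] [188.7 322.6] [ 0.339 -0.429  0.024]
[ 420  279   74   75 1320] [456.3 321.1] [ 0.624 -0.447  0.024]
[ 568  292   72   73 2058] [619.7 321.8] [ 0.878 -0.489  0.024]
[   0  308   71   74 1110] [ 27. 344.] [ 0.067 -0.467  0.024]
[163 387  42  49 945] [183.8 412.2] [ 0.299 -0.558  0.024]
[ 94 462 127  18 816] [139.9 474.2] [ 0.177 -0.705  0.024]
```

View pics/w1.png

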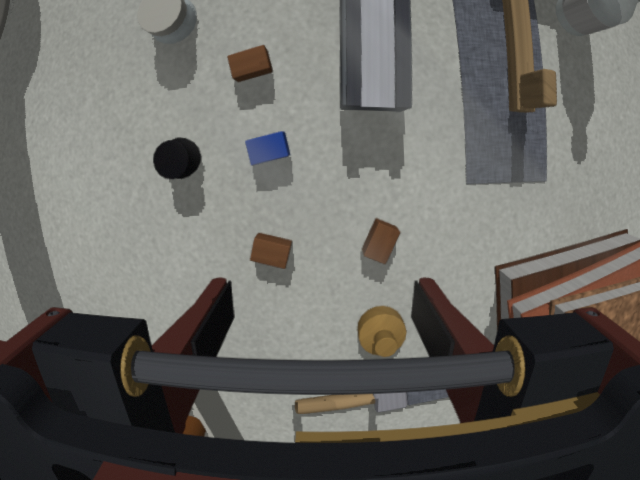

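```bash
python3 - <<'E'
from h import *
s=load('w1');f=s['frame'];hsv=cv2.cvtColor(f,cv2.COLOR_RGB2HSV)
tiles=[]
m0=((hsv[...,0]>3)&(hsv[...,0]<16)&(hsv[...,1]>110))
for u,v in ((249,63),(384,237),(270,250)):
    y0,x0=v-25,u-25
    t=f[y0:y0+50,x0:x0+50,::-1]; tiles.append(cv2.resize(t,(260,260),interpolation=cv2.INTER_NEAREST))
    V=hsv[y0:y0+50,x0:x0+50,2]; mm=m0[y0:y0+50,x0:x0+50]
    th,_=cv2.threshold(V[mm].reshape(-1,1),0,255,cv2.THRESH_OTSU)
    top=(mm&(V>th)).astype(np.uint8); top=cv2.morphologyEx(top,cv2.MORPH_OPEN,np.ones((3,3)))
    cs,_=cv2.findContours(top,cv2.RETR_EXTERNAL,cv2.CHAIN_APPROX_NONE); cc=max(cs,key=cv2.contourArea)
    P=np.array([onz(s,x0+a,y0+b,.024,True)[:2] for a,b in cc[:,0]],np.float32)
    rc=cv2.minAreaRect((P*1000)); print(u,v,'th',th,'V',np.percentile(V[mm],[5,25,50,75,95]),'rect',np.round(rc[0],1),np.round(rc[1],1),round(rc[2],1))
    P=np.array([onz(s,x0+a,y0+b,.024,True)[:2] for b,a in np.argwhere(mm)],np.float32); print('  whole',np.round(P.mean(0),4))
cv2.imwrite('pics/tiles.png',np.hstack(tiles))
E
```

```text
249 63 th 71.0 V [ 44.  87.  95.  97. 100.] rect [ 433.6 -176. ] [34.5 21.8] 9.3
  whole [ 0.4348 -0.1783]
384 237 th 87.0 V [ 77.5  92.   98.  100.  103. ] rect [ 545.5 -351.2] [28.1 22.5] 63.3
  whole [ 0.5461 -0.3486]
270 250 th 92.0 V [ 83.  90.  96.  99. 102.] rect [ 437.3 -354.6] [20.  33.4] 72.9
  whole [ 0.4382 -0.3541]
```

View pics/tiles.png

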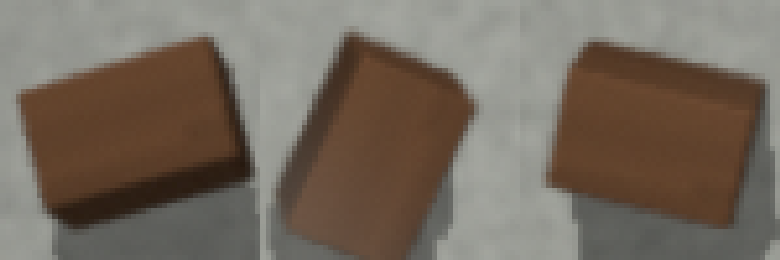

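```bash
python3 - <<'E'
from h import *
s=load('w1');f=s['frame'];hsv=cv2.cvtColor(f,cv2.COLOR_RGB2HSV)
m0=((hsv[...,0]>3)&(hsv[...,0]<16)&(hsv[...,1]>75))
y0,x0=205,355
V=hsv[y0:y0+70,x0:x0+55,2]; mm=m0[y0:y0+70,x0:x0+55]
for th in (86,88,92):
    top=(mm&(V>th)).astype(np.uint8); top=cv2.morphologyEx(top,cv2.MORPH_OPEN,np.ones((3,3)))
    cs,_=cv2.findContours(top,cv2.RETR_EXTERNAL,cv2.CHAIN_APPROX_NONE); cc=max(cs,key=cv2.contourArea)
    P=np.array([onz(s,x0+a,y0+b,.024,True)[:2] for a,b in cc[:,0]],np.float32)
    rc=cv2.minAreaRect((P*1000)); print(th,np.round(rc[0],1),np.round(rc[1],1),round(rc[2],1))
E
```

```text
86 [ 544.2 -354.4] [35.3 23.5] 62.4
88 [ 543.9 -354.3] [35.2 22.7] 62.9
92 [ 543.5 -354.3] [34.7 21.7] 63.4
```

```bash
cat >> h.py <<'E'
def pick_place(bx,by,tyaw,py,shift=(0,0),last=True):
    up=.11
    down((bx+shift[0],by+shift[1]),up,tyaw,line=False)
    down((bx+shift[0],by+shift[1]),.029,tyaw,speed=.12)
    r.grab(30); s=st()
    if s['opening']<.018: return
    down((bx+shift[0],by+shift[1]),up,tyaw,speed=.2)
    p=cl(0,py); down(p,.14,85.9,line=False); s=st()
    if s['opening']<.018: print('LOST'); return
    snap('wrist','pp%d'%int(s['clock']*10))
    down(p,.085,85.9,speed=.15); down(p,.0755,85.9,speed=.04); s=st()
E
python3 - <<'E'
from h import *
pick_place(.544,-.3545,62.6,-.03)
snap('top','t1'); snap('side','s1')
E
ls pics; cd pics; python3 -c "
import cv2,glob
a=cv2.imread('s1.png'); b=cv2.imread('t1.png')
A=cv2.resize(a[180:320,240:400],None,fx=3,fy=3,interpolation=2);B=cv2.resize(b[190:290,260:420],None,fx=2,fy=2)
cv2.imwrite('v1.png',A);cv2.imwrite('v2.png',B)"
```

```text
t 6.2 tcp [ 0.544  -0.3545  0.1919] ori [-180.    -0.    62.6] F [ 0.6 -0.  -0.8] op 0.024
t 8.0 tcp [ 0.5592 -0.0263  0.3025] ori [-180.     0.    85.8] F [0.3 0.  1.4] op 0.0238
t 8.9 tcp [ 0.5591 -0.0254  0.2385] ori [-180.    -0.    85.9] F [0.2 0.1 0.1] op 0.0237
pp79.npz
pp79.png
s1.npz
s1.png
side0.npz
side0.png
side0z1.png
t1.npz
t1.png
tiles.png
top0.npz
top0.png
top0z1.png
w1.npz
w1.png
wrist0.npz
wrist0.png
z2.png
z3.png
```

View pics/v1.png

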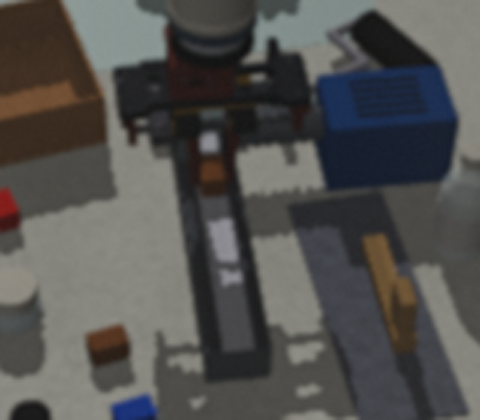

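```bash
python3 - <<'E'
from h import *
p=cl(0,-.03)
down(p,.0742,85.9,speed=.02); st(); snap('wrist','w2')
E
```

```text
t 9.3 tcp [ 0.5591 -0.0254  0.2372] ori [-180.     0.    85.9] F [-0.3 -0.  -0.1] op 0.0237
```

View pics/w2.png

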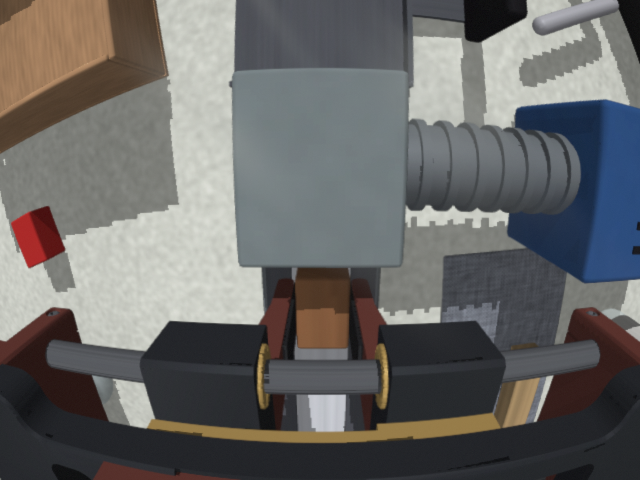

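```bash
python3 - <<'E'
from h import *
r.let_go(); p=cl(0,-.03); down(p,.14,85.9,speed=.2); s=snap('wrist','w3')
pick_place(.4373,-.3546,-17.1,-.072)
down(cl(0,-.072),.0745,85.9,speed=.02); st(); snap('wrist','w4')
E
```

```text
t 14.1 tcp [ 0.4373 -0.3546  0.192 ] ori [180.    0.  -17.1] F [-0.3 -0.7  0.2] op 0.0241
t 15.8 tcp [ 0.5559 -0.0679  0.3018] ori [-179.9    0.    85.8] F [-0.8 -0.4 -0.3] op 0.0239
t 16.8 tcp [ 0.5561 -0.0673  0.2385] ori [-180.    -0.    85.9] F [-0.8 -0.7 -0.2] op 0.0237
t 17.1 tcp [ 0.5562 -0.0673  0.2376] ori [180.    0.   85.9] F [ 0.5  0.6 -0.5] op 0.0236
```

View pics/w3.png

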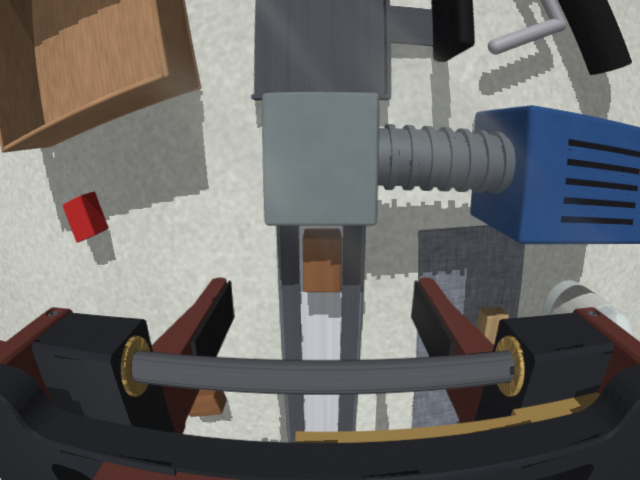

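View pics/w4.png

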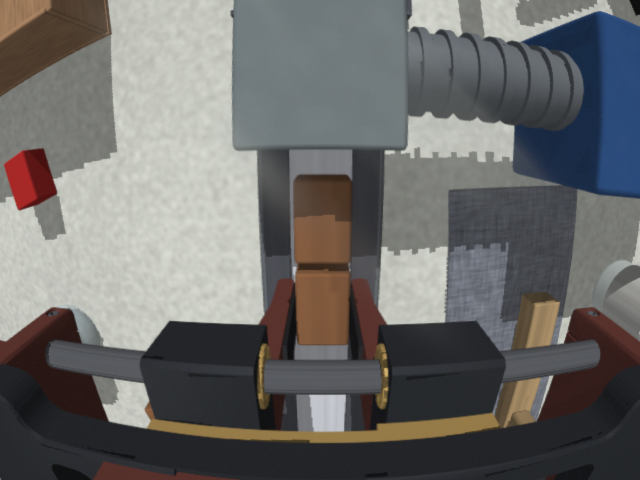

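```bash
python3 - <<'E'
from h import *
r.let_go(); p=cl(0,-.072); down(p,.14,85.9,speed=.2)
pick_place(.4336,-.176,9.3,-.114,shift=(-.0008,.004))
down(cl(0,-.114),.0745,85.9,speed=.02); st(); snap('wrist','w5')
r.let_go(); down(cl(0,-.114),.14,85.9,speed=.2); r.reach([.5,-.25,.4],[180,0,85.9]); r.wait(.3);snap('wrist','w6'); snap('top','t6'); snap('side','s6'); st()
E
```

```text
t 21.5 tcp [ 0.4328 -0.172   0.192 ] ori [-180.     0.     9.3] F [0.3 0.  0.2] op 0.0239
t 23.1 tcp [ 0.5528 -0.1093  0.3015] ori [-179.9   -0.    85.8] F [ 0.2 -0.3 -0. ] op 0.0237
t 24.1 tcp [ 0.5531 -0.1092  0.2385] ori [-180.    -0.    85.9] F [-0.2 -0.6 -0.4] op 0.0241
t 24.3 tcp [ 0.5532 -0.1092  0.2376] ori [180.    0.   85.9] F [-0.8 -0.8 -0.1] op 0.0239
t 27.1 tcp [ 0.5002 -0.2496  0.3998] ori [-180.    -0.    85.9] F [ 0.1 -0.8 -0.3] op 0.0874
```

View pics/w6.png

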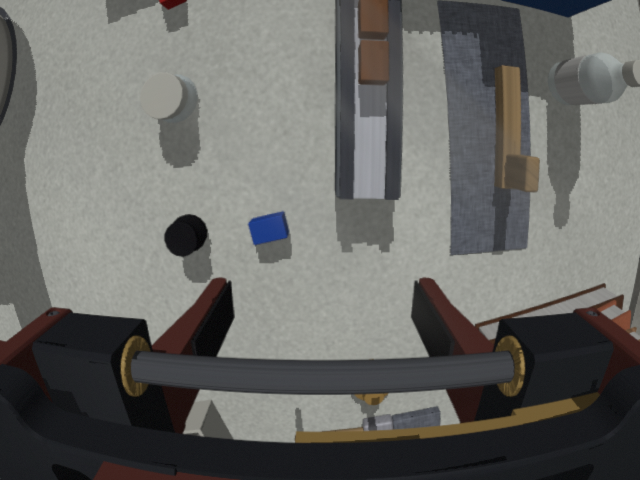

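View pics/s6.png

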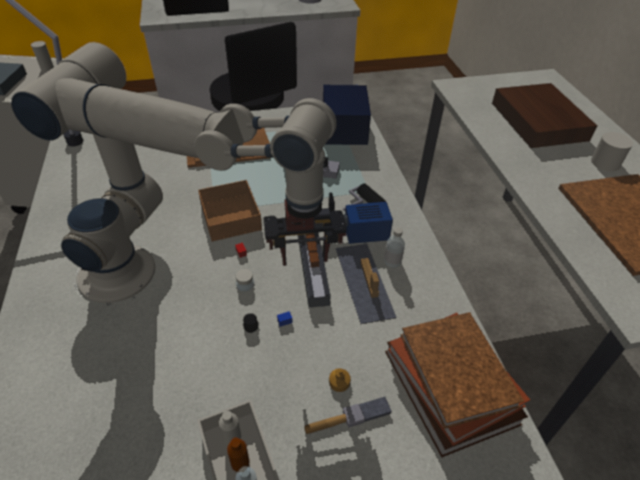

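```bash
python3 - <<'E'
from h import *
s=load('w6')
print(onz(s,522,171,.068,True),onz(s,508.5,67,.023,True))
s=load('t6'); cv2.imwrite('pics/z6.png',cv2.resize(s['frame'][150:290,190:440,::-1],None,fx=3,fy=3,interpolation=2))
cv2.imwrite('pics/z7.png',cv2.resize(load('w6')['frame'][50:210,440:600,::-1],None,fx=3.7,fy=3.7,interpolation=2))
E
```

```text
[ 0.68651857 -0.20637653  0.068     ] [ 0.70066163 -0.10166895  0.023     ]
```

View pics/z7.png

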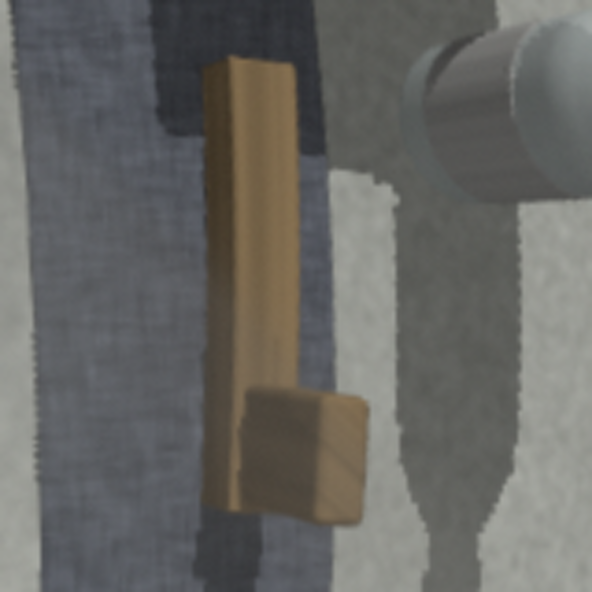

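View pics/z6.png

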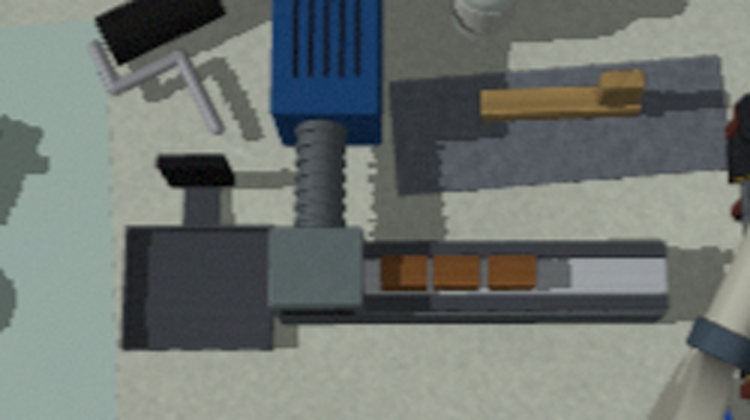

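```bash
python3 - <<'E'
from h import *
s=load('w6')
print(onz(s,532.7,173.8,.068,True),onz(s,511,66.2,.023,True))
# bar left/right top edges at two rows
for (u1,u2,v) in ((232,297,80),(233,299,350)): print([onz(s,440+u/3.7,50+v/3.7,.023,True)[:2].round(4) for u in(u1,u2)])
E
```

```text
[ 0.69873543 -0.20905916  0.068     ] [ 0.70380659 -0.10054943  0.023     ]
[array([ 0.6932, -0.1072]), array([ 0.7148, -0.1055])]
[array([ 0.6893, -0.1836]), array([ 0.7113, -0.1832])]
```

```bash
python3 - <<'E'
from h import *
g=(.6988,-.2098)
down(g,.20,87,line=False); down(g,.049,87,speed=.15); st(); r.grab(50); st()
down(g,.16,87,speed=.15); r.wait(.1); st(); 
p=cl(0,-.26); down(p,.15,85.9,line=False); st()
down(p,.105,85.9,speed=.1); st(); snap('wrist','w8'); snap('top','t8'); snap('side','s8')
E
```

```text
t 29.1 tcp [ 0.6991 -0.21    0.2139] ori [179.9   0.   87. ] F [ 0.  -0.7  0.5] op 0.0879
t 30.2 tcp [ 0.6988 -0.2098  0.212 ] ori [180.   0.  87.] F [ 0.5 -1.2 -0.1] op 0.0156
t 31.2 tcp [ 0.6987 -0.2098  0.3207] ori [-1.798e+02 -1.000e-01  8.700e+01] F [ 0.7 -0.4 -2.7] op 0.0156
t 31.9 tcp [ 0.5431 -0.2547  0.313 ] ori [180.   -0.   85.9] F [ 0.3 -0.  -0.3] op 0.0158
t 32.5 tcp [ 0.5431 -0.2547  0.2678] ori [-180.    -0.    85.9] F [ 0.6  0.8 -1. ] op 0.0157
```

View pics/w8.png

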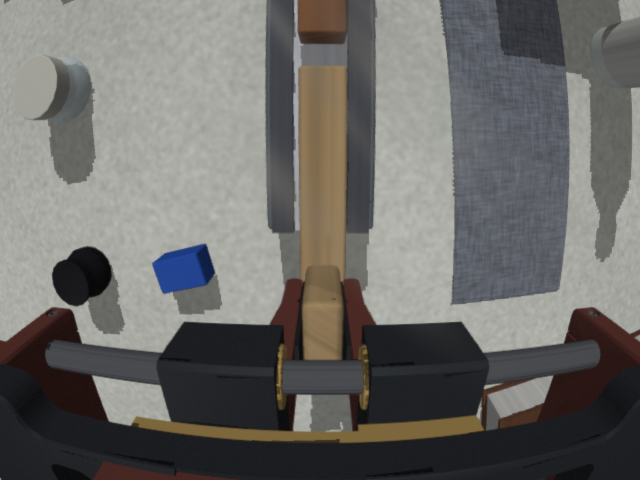

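```bash
python3 -c "
import cv2
a=cv2.imread('pics/s8.png'); cv2.imwrite('pics/v8.png',cv2.resize(a[180:340,220:400],None,fx=4,fy=3.7,interpolation=2))"
```

```text
(no output)
```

View pics/v8.png

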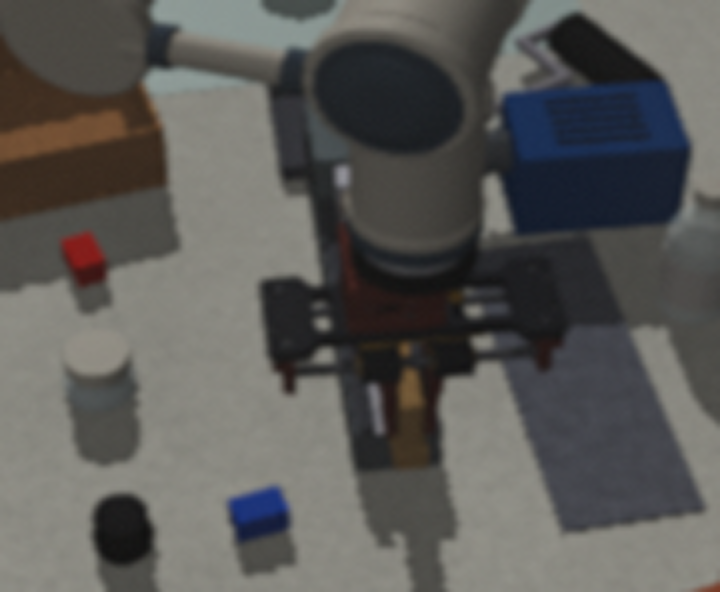

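```bash
python3 - <<'E'
from h import *
down(cl(0,-.26),.0918,85.9,speed=.04); st()
for y in (-.2,-.14,-.10): 
    down(cl(0,y),.0918,85.9,speed=.06); st()
snap('wrist','w9'); snap('top','t9')
E
python3 -c "
import cv2
a=cv2.imread('pics/t9.png'); cv2.imwrite('pics/v9.png',cv2.resize(a[180:290,200:420],None,fx=3,fy=3,interpolation=2))"
```

```text
t 33.1 tcp [ 0.5426 -0.2548  0.2544] ori [-180.    -0.    85.9] F [ 0.7  0.  -1.3] op 0.0161
t 34.3 tcp [ 0.547  -0.1952  0.2548] ori [-180.     0.    85.9] F [-1.1 -0.3 -1.2] op 0.016
t 35.4 tcp [ 0.5513 -0.1354  0.2548] ori [180.    0.   85.9] F [ 0.5 -0.7 -1.9] op 0.0159
t 36.2 tcp [ 0.5542 -0.0952  0.2548] ori [180.    0.   85.9] F [ 0.6  0.2 -1.1] op 0.0159
```

View pics/w9.png

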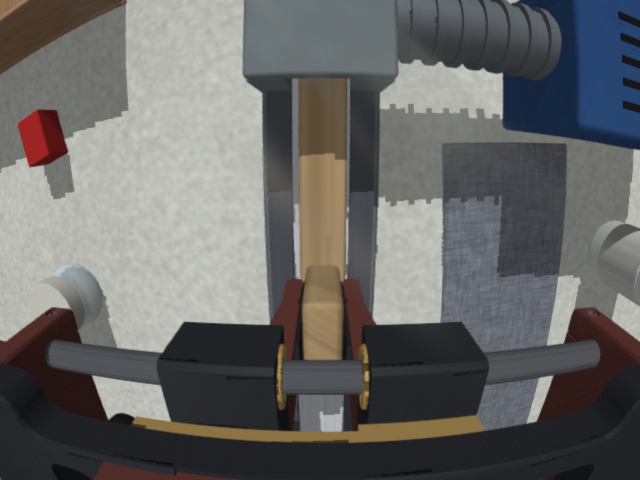

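View pics/v9.png

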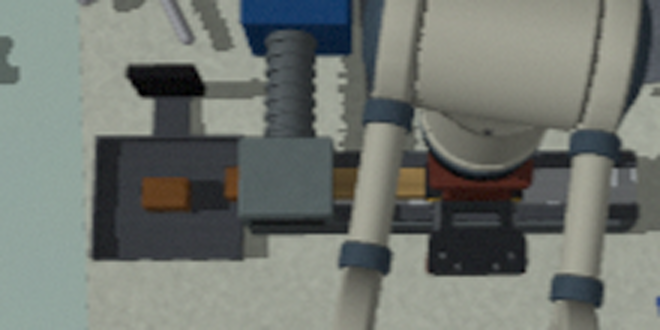

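```bash
python3 - <<'E'
from h import *
for y in (-.06,-.028): 
    down(cl(0,y),.0918,85.9,speed=.05); st()
r.wait(.3); snap('wrist','w10'); snap('top','t10')
E
python3 -c "
import cv2
a=cv2.imread('pics/t10.png'); cv2.imwrite('pics/v9b.png',cv2.resize(a[180:290,200:420],None,fx=3,fy=3,interpolation=2))"
```

```text
t 37.3 tcp [ 0.557  -0.0554  0.2548] ori [-180.     0.    85.9] F [ 0.6  0.8 -0.9] op 0.0156
t 38.1 tcp [ 0.5593 -0.0234  0.2548] ori [-180.     0.    85.9] F [-0.3 -0.1 -0.9] op 0.0156
```

View pics/w10.png

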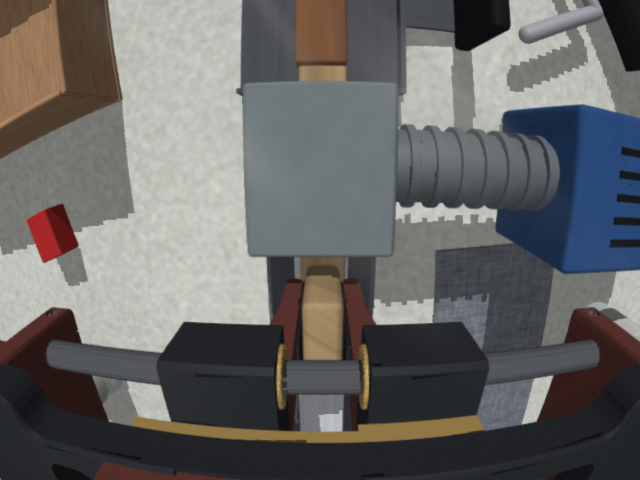

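View pics/v9b.png

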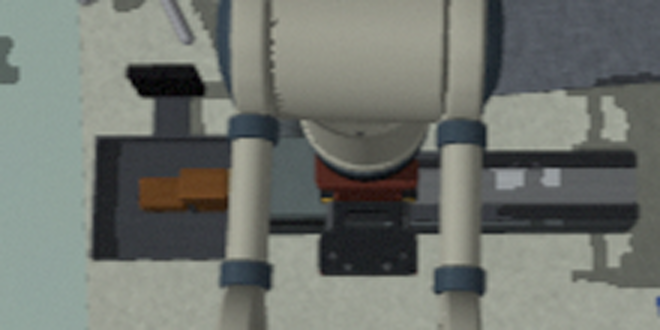

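```bash
python3 - <<'E'
from h import *
s=snap('side','s10'); cv2.imwrite('pics/v10.png',cv2.resize(s['frame'][150:310,220:400,::-1],None,fx=4,fy=3.7,interpolation=2))
E
```

```text
(no output)
```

View pics/v10.png

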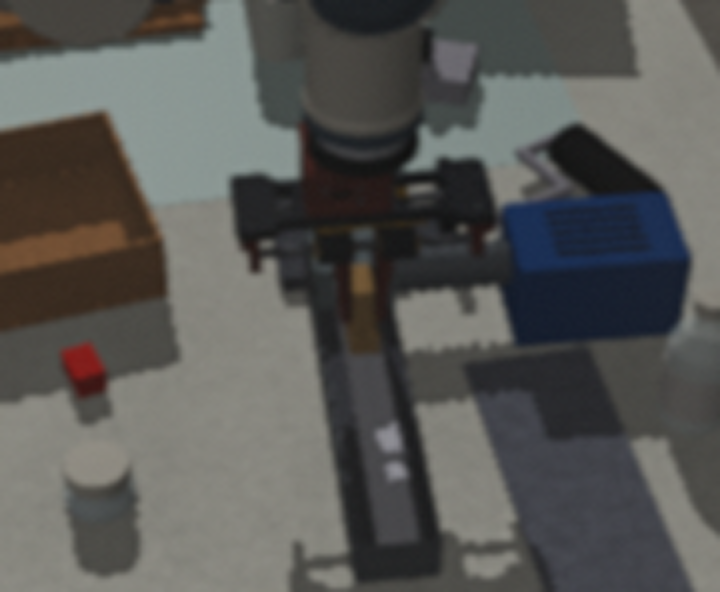

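```bash
python3 - <<'E'
from h import *
s=load('t10')
for u in (178,228):
  for z in (.03,.055): p=onz(s,200+u/3,180+180/3,z); a=np.radians(CY); d=p[:2]-C0; print(u,z,'cleaner y',(-np.sin(a)*-1*0+(d@np.array([-np.sin(a),np.cos(a)]))).round(4))
cv2.imwrite('pics/v11.png',cv2.resize(s['frame'][220:275,225:290,::-1],None,fx=10,fy=10,interpolation=2))
E
```

```text
178 0.03 cleaner y 0.1249
178 0.055 cleaner y 0.1208
228 0.03 cleaner y 0.0851
228 0.055 cleaner y 0.082
```

View pics/v11.png

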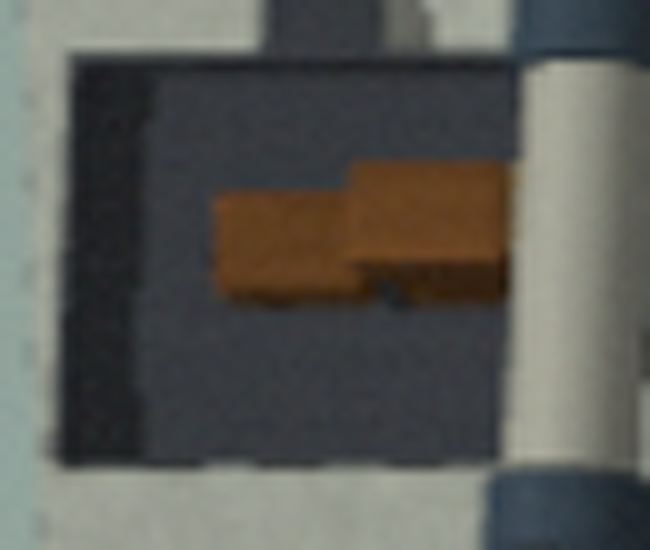

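```bash
python3 - <<'E'
from h import *
down(cl(0,-.021),.0918,85.9,speed=.03); r.wait(.4); st()
down(cl(0,-.06),.0918,85.9,speed=.05); r.wait(.2); s=snap('top','t12')
cv2.imwrite('pics/v12.png',cv2.resize(s['frame'][200:285,220:330,::-1],None,fx=6,fy=6,interpolation=2))
w=snap('wrist','w12')
E
```

```text
t 39.3 tcp [ 0.5598 -0.0165  0.2548] ori [180.   -0.   85.9] F [-1.  -0.5 -0.3] op 0.0162
```

View pics/v12.png

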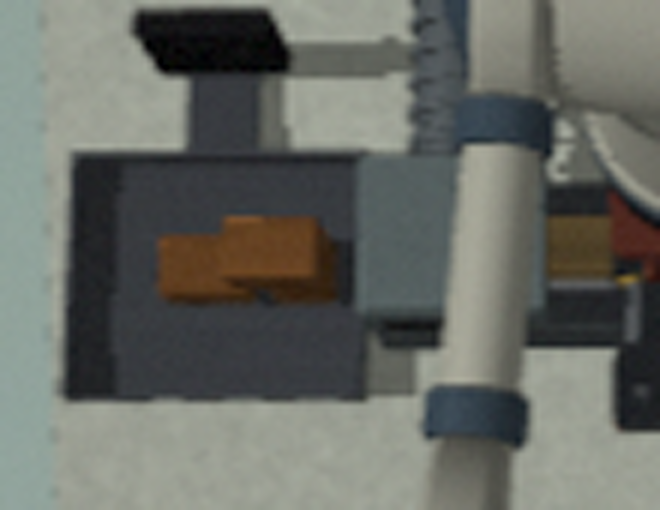

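View pics/w12.png

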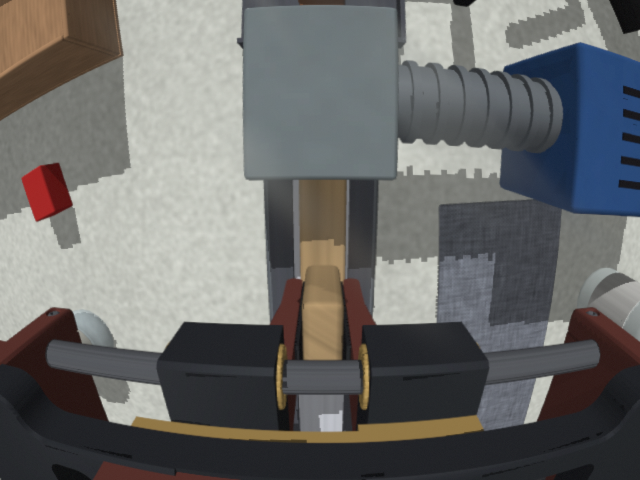

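```bash
python3 - <<'E'
from h import *
down(cl(0,-.26),.0925,85.9,speed=.12); down(cl(0,-.26),.15,85.9,speed=.15); st()
g=(.6988,-.2098)
down(g,.14,87,line=False); s=st(); snap('wrist','w13'); snap('side','s13')
cv2.imwrite('pics/v13.png',cv2.resize(load('s13')['frame'][180:340,260:440,::-1],None,fx=4,fy=3.7,interpolation=2))
E
```

```text
t 42.9 tcp [ 0.5427 -0.2546  0.3128] ori [180.    0.   85.9] F [ 0.3 -0.2 -1.3] op 0.0157
t 43.6 tcp [ 0.6983 -0.2101  0.3013] ori [-179.8   -0.    87. ] F [-0.7 -0.6 -0.1] op 0.0159
```

View pics/w13.png

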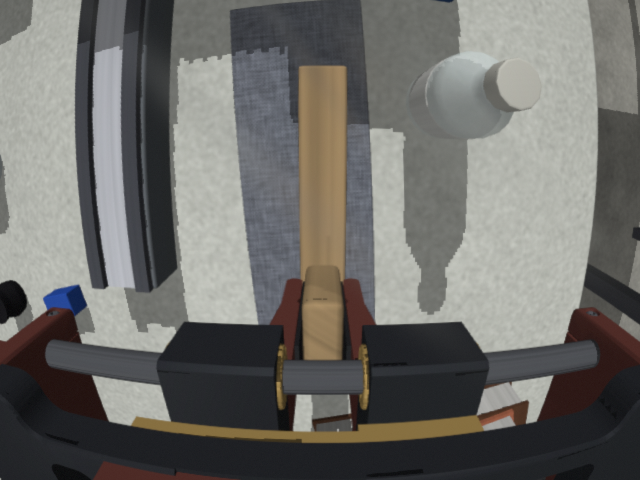

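View pics/v13.png

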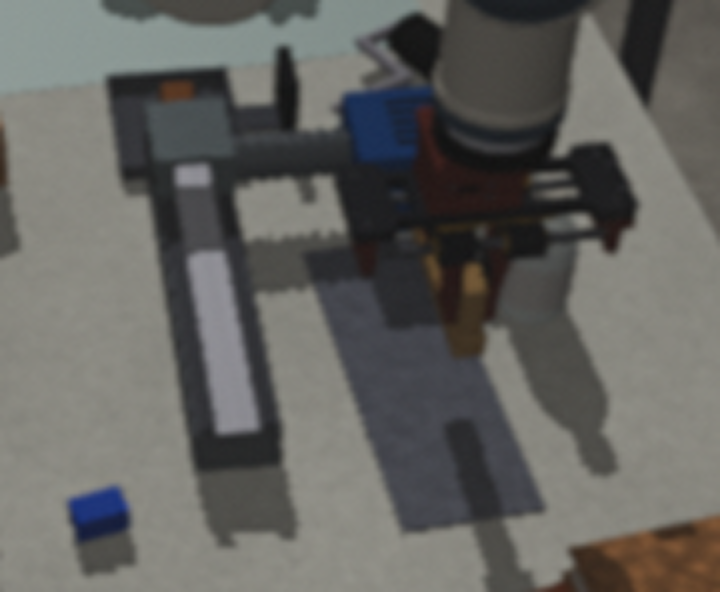

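```bash
python3 - <<'E'
from h import *
g=(.690,-.210)
down(g,.06,86.5,speed=.12); down(g,.0495,86.5,speed=.03); st(); r.let_go(); down(g,.2,86.5,speed=.2)
r.reach([.55,.05,.42],[180,0,85.9]); r.wait(.2)
snap('wrist','w14'); snap('top','t14'); st()
E
```

```text
t 45.0 tcp [ 0.69   -0.21    0.2122] ori [-180.    -0.    86.5] F [ 0.2 -0.8 -1.7] op 0.0162
t 48.5 tcp [0.5505 0.0493 0.4195] ori [-180.     0.    85.8] F [ 0.3  0.2 -0.6] op 0.0878
```

View pics/t14.png

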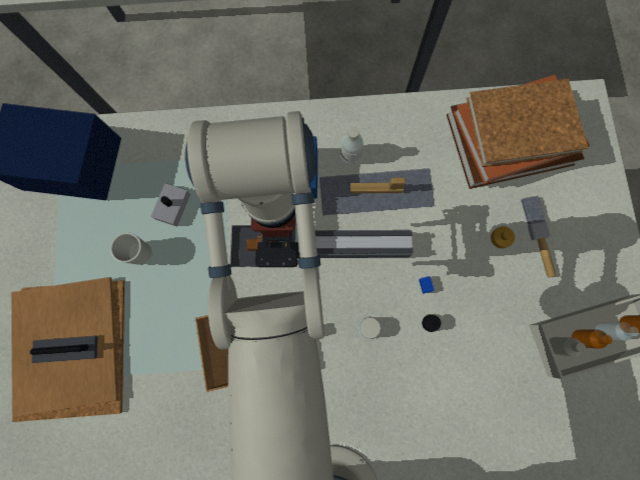

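View pics/w14.png

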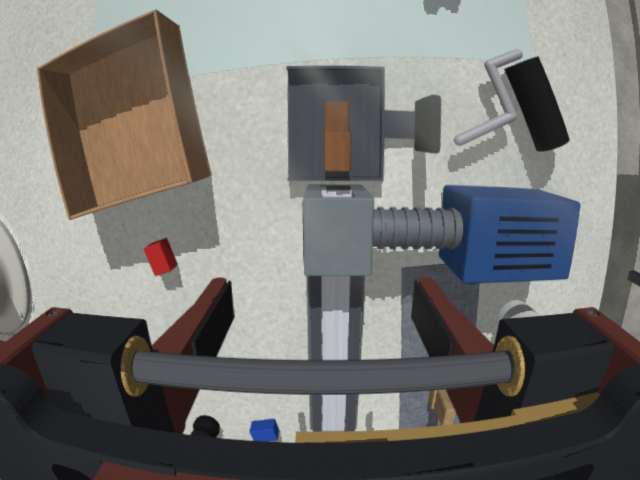

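```bash
python3 - <<'E'
from h import *
s=load('w14')
P=np.array([onz(s,u,v,.065,True)[:2] for u,v in ((39.5,68),(156,11),(211,174),(70,217.5))]); print(P.round(4)); print('bin c',P.mean(0),[np.linalg.norm(P[i]-P[i-1]).round(3) for i in range(4)])
print('tray',[onz(s,u,v,.016,True)[:2].round(4) for u,v in ((288,67),(383.5,67),(384,180))], 'open edge floor',[onz(s,u,v,.004,True)[:2].round(4) for u,v in ((288,80),(290,180))])
print('plate top',[onz(s,u,v,.064,True)[:2].round(4) for u,v in ((415,97),(441,97),(438,152),(416,152))])
cv2.imwrite('pics/v14.png',cv2.resize(s['frame'][50:210,270:460,::-1],None,fx=4,fy=3.7,interpolation=2))
E
```

```text
[[0.2534 0.2505]
 [0.406  0.2713]
 [0.4504 0.1026]
 [0.2763 0.0776]]
bin c [0.34655657 0.17548928] [np.float64(0.174), np.float64(0.154), np.float64(0.175), np.float64(0.176)]
tray [array([0.526 , 0.2024]), array([0.6229, 0.1964]), array([0.616 , 0.0781])] open edge floor [array([0.524 , 0.1906]), array([0.5175, 0.0836])]
plate top [array([0.6414, 0.159 ]), array([0.6663, 0.159 ]), array([0.6607, 0.1077]), array([0.6395, 0.1084])]
```

View pics/v14.png

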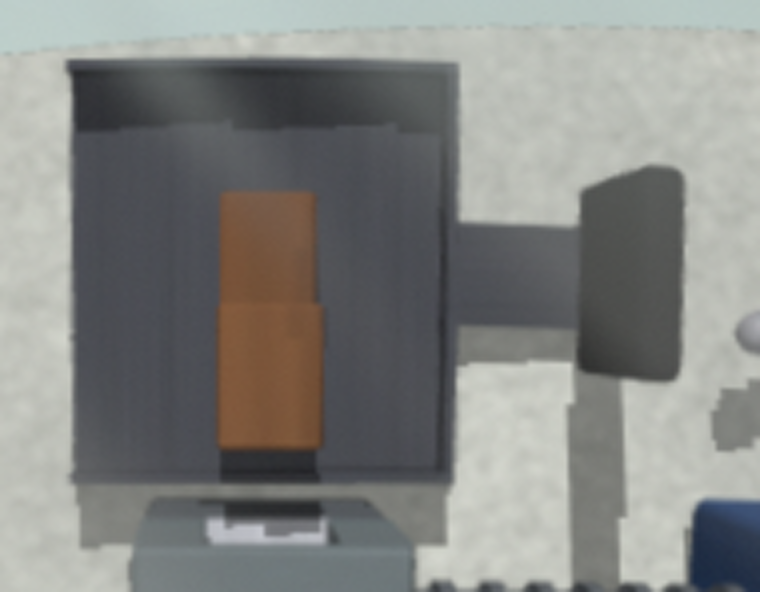

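```bash
python3 - <<'E'
from h import *
s=load('w14')
cv2.imwrite('pics/v15.png',cv2.resize(s['frame'][0:230,30:230,::-1],None,fx=2.6,fy=2.6,interpolation=2))
E
```

```text
(no output)
```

View pics/v15.png

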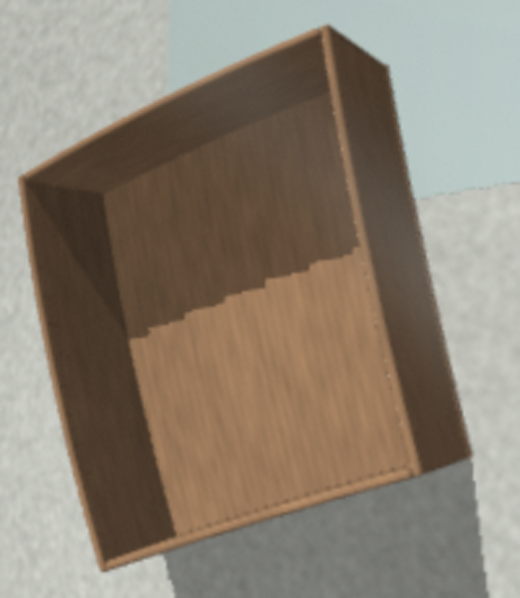

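```bash
python3 - <<'E'
from h import *
s=load('w14')
f=lambda u,v,z: onz(s,30+u/2.6,v/2.6,z,True)[:2]
P=np.array([f(*c,.065) for c in ((22,178),(326,27),(418,474),(103,570))]); print(P.round(4)); print('bin c',P.mean(0),[np.linalg.norm(P[i]-P[i-1]).round(3) for i in range(4)])
d=(P[1]-P[2])+(P[0]-P[3]); print('yaw',np.degrees(np.arctan2(-d[0],d[1])))
print('bottom +x corners',f(388,67,0).round(4),f(470,457,0).round(4))
E
```

```text
[[0.2517 0.2504]
 [0.4054 0.2722]
 [0.4293 0.097 ]
 [0.2753 0.0758]]
bin c [0.34042016 0.17384781] [np.float64(0.176), np.float64(0.155), np.float64(0.177), np.float64(0.156)]
yaw 7.7286778107666905
bottom +x corners [0.4057 0.2737] [0.4294 0.0963]
```

```bash
cat >> h.py <<'E'
from scipy.spatial.transform import Rotation as Ro
G=np.array([.09,0,.055])
def traypose(ref,refpt,yaw,tilt):
    """world point ref is where tray-frame point refpt goes"""
    Rt=Ro.from_euler('z',yaw,degrees=True)*Ro.from_euler('y',-tilt,degrees=True)
    g=np.array(ref)+Rt.apply(G-np.array(refpt)); tool=Rt*Ro.from_euler('z',90,degrees=True)*Ro.from_euler('x',180,degrees=True)
    return list(g-tool.apply([0,0,.163])), list(tool.as_euler('xyz',degrees=True))
EDGE=[-.05,0,0]
E
python3 - <<'E'
from h import *
for yaw in (8,12,16):
  for ex in (.375,.385,.395):
    o=[]
    for t,h in ((0,.085),(15,.08),(25,.07),(32,.065),(40,.06),(44,.06),(48,.06)):
        p,e=traypose([ex,.182,h],EDGE,yaw,t); q=r.inverse_kinematics(p,e); o.append(None if q is None else tuple(int(x) for x in q))
    print(yaw,ex,o)
E
```

```text
8 0.375 [(17, -2, 88, 0, 93, 9), (20, -18, 100, -3, 82, 12), (22, -29, 110, -6, 75, 14), (24, -38, 116, -9, 70, 17), (27, -48, 124, -13, 66, 20), None, None]
8 0.385 [(17, 0, 86, 0, 93, 9), (19, -16, 99, -3, 82, 11), (21, -28, 109, -6, 74, 14), (23, -36, 115, -8, 70, 16), (26, -47, 123, -13, 65, 20), None, None]
8 0.395 [(17, 0, 85, 0, 93, 9), (19, -15, 98, -2, 82, 11), (21, -26, 108, -5, 74, 13), (23, -35, 114, -8, 69, 16), (25, -45, 122, -12, 64, 19), None, None]
12 0.375 [(18, -1, 87, 0, 93, 6), (20, -18, 100, -2, 82, 8), (22, -30, 110, -4, 75, 10), (23, -38, 117, -6, 70, 12), None, None, None]
12 0.385 [(18, 0, 86, 0, 93, 6), (20, -16, 99, -2, 82, 8), (21, -28, 109, -4, 74, 9), (22, -37, 116, -6, 69, 11), (24, -47, 124, -9, 64, 13), None, None]
12 0.395 [(18, 1, 85, 0, 93, 6), (19, -15, 98, -1, 82, 7), (20, -26, 108, -3, 74, 9), (22, -35, 115, -5, 68, 10), (24, -46, 123, -8, 63, 13), None, None]
16 0.375 [(19, -1, 87, 0, 93, 3), (20, -18, 100, -1, 82, 4), (21, -30, 110, -2, 74, 5), (22, -39, 117, -3, 70, 6), None, None, None]
16 0.385 [(19, 0, 86, 0, 93, 3), (20, -16, 99, -1, 82, 4), (21, -28, 109, -2, 74, 5), (21, -37, 116, -3, 69, 6), (23, -48, 124, -5, 64, 7), None, None]
16 0.395 [(19, 1, 84, 0, 93, 3), (19, -15, 98, -1, 82, 3), (20, -26, 108, -2, 73, 4), (21, -35, 115, -3, 68, 5), (22, -46, 123, -4, 63, 6), None, None]
```

```bash
python3 - <<'E'
from h import *
g=(.659,.133)
down(g,.2,85.9,line=False); down(g,.11,85.9,speed=.2); r.wait(.1); snap('wrist','w16')
down(g,.055,85.9,speed=.1); st(); r.grab(60); st(); snap('wrist','w17')
E
```

```text
t 50.6 tcp [0.6591 0.1331 0.2183] ori [180.   -0.   85.9] F [-0.8 -0.5  0.3] op 0.0879
t 51.8 tcp [0.659 0.133 0.218] ori [180.   -0.   85.9] F [ 0.8 -0.1  0.1] op 0.012
```

View pics/w17.png

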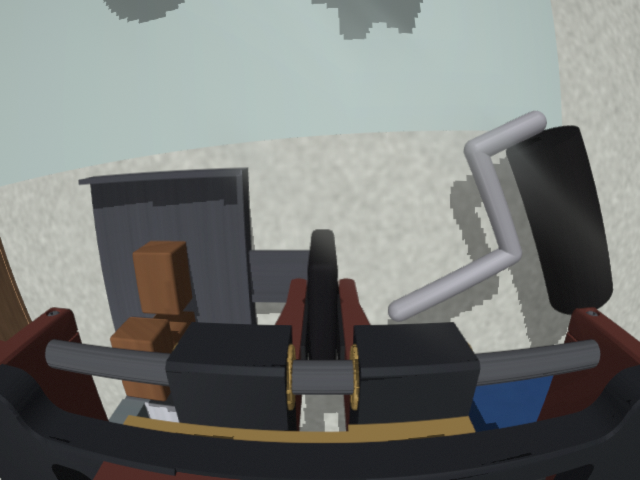

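```bash
python3 - <<'E'
from h import *
s=r.sense()
down((.659,.136),.075,85.9,speed=.04); st()
down((.661,.145),.16,85.9,speed=.1); s=st(); snap('wrist','w18'); snap('side','s18')
E
```

```text
t 52.5 tcp [0.659 0.136 0.238] ori [180.    0.   85.9] F [-0.2 -0.3 -3.1] op 0.0116
t 53.5 tcp [0.6609 0.145  0.3218] ori [-179.9    0.    85.9] F [-0.8 -0.3 -2.9] op 0.0117
```

View pics/w18.png

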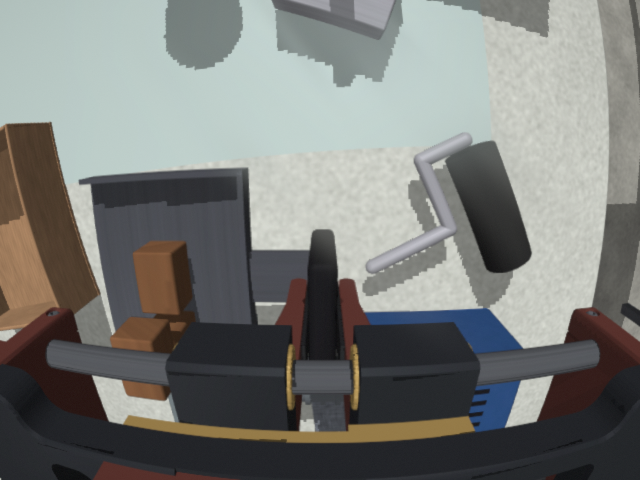

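View pics/s18.png

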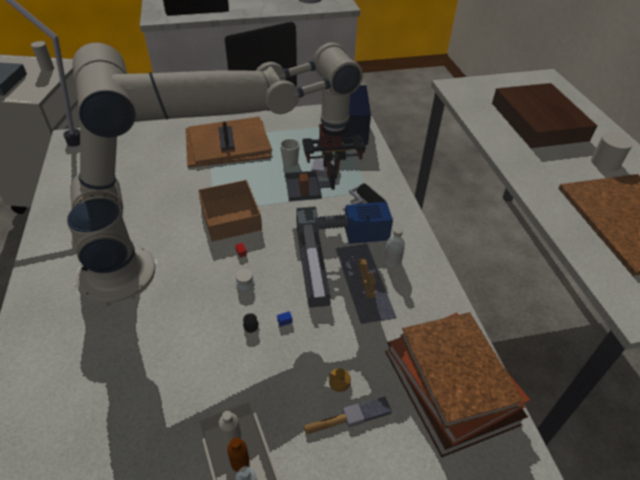

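```bash
python3 - <<'E'
from h import *
p,e=traypose([.388,.182,.10],EDGE,8,0); r.servo_line(p,e,speed=.11); s=st()
p,e=traypose([.388,.182,.085],EDGE,8,8); r.servo_line(p,e,speed=.06); st()
snap('side','s19'); snap('top','t19')
for n,c in (('s19',(170,250,190,300)),('t19',(200,400,180,340))):
    f=load(n)['frame'][c[0]:c[1],c[2]:c[3],::-1]; k=min(700/f.shape[1],560/f.shape[0]); cv2.imwrite('pics/v'+n+'.png',cv2.resize(f,None,fx=k,fy=k,interpolation=2))
E
```

```text
t 55.1 tcp [0.527  0.2012 0.3179] ori [180.   0.  98.] F [-0.3  0.3 -3. ] op 0.0118
t 55.8 tcp [0.4953 0.197  0.3204] ori [172.  -0.  98.] F [ 0.  -0.5 -3.9] op 0.0118
```

View pics/vs19.png

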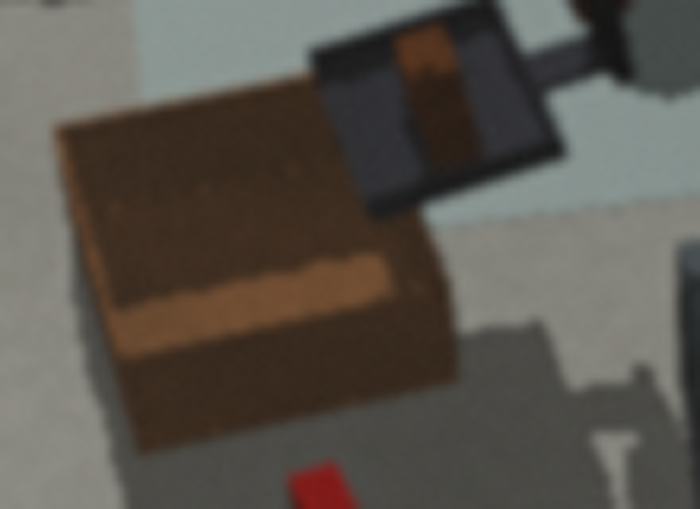

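View pics/vt19.png

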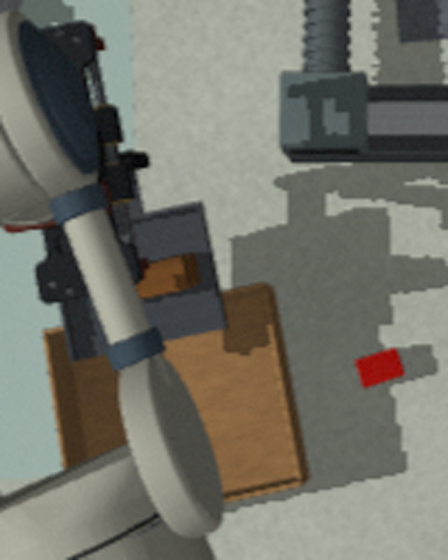

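```bash
python3 - <<'E'
from h import *
for t,h,sp in ((15,.082,.06),(22,.076,.05),(28,.072,.05),(34,.068,.05),(39,.066,.05)):
    p,e=traypose([.388,.182,h],EDGE,8,t); r.servo_line(p,e,speed=sp); s=st()
r.wait(.6); snap('side','s20'); snap('top','t20')
for n,c in (('s20',(150,250,170,300)),('t20',(200,400,180,340))):
    f=load(n)['frame'][c[0]:c[1],c[2]:c[3],::-1]; k=min(700/f.shape[1],560/f.shape[0]); cv2.imwrite('pics/v'+n+'.png',cv2.resize(f,None,fx=k,fy=k,interpolation=2))
E
```

```text
t 56.5 tcp [0.4661 0.193  0.3288] ori [165.   0.  98.] F [ 0.4  0.4 -4. ] op 0.0119
t 57.3 tcp [0.4358 0.1887 0.3306] ori [158.  -0.  98.] F [ 0.1  0.1 -2.9] op 0.0116
t 58.0 tcp [0.4091 0.185  0.3303] ori [152.  -0.  98.] F [-0.4 -0.1 -1.9] op 0.0117
t 58.7 tcp [0.3823 0.1812 0.3272] ori [146.  -0.  98.] F [-0.5  0.4 -2.8] op 0.0114
t 59.3 tcp [0.3599 0.1781 0.3237] ori [141.  -0.  98.] F [-1.  0. -2.] op 0.0122
```

View pics/vs20.png

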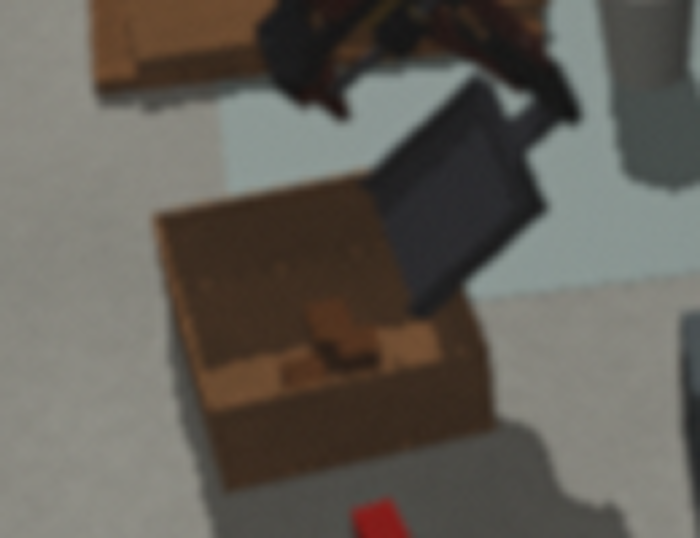

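View pics/vt20.png

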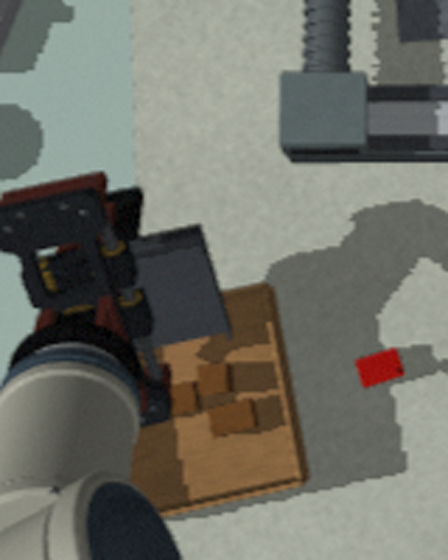

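```bash
python3 - <<'E'
from h import *
for t,h,ex in ((39,.085,.40),(25,.10,.40),(10,.11,.41),(0,.11,.42)):
    p,e=traypose([ex,.182,h],EDGE,8,t); r.servo_line(p,e,speed=.12); st()
g=(.6596,.141)
down(g,.165,85.9,speed=.18); st(); snap('wrist','w21'); snap('side','s21'); 
E
```

```text
t 60.3 tcp [0.372  0.178  0.3429] ori [141.  -0.  98.] F [ 0.2 -0.6 -3.5] op 0.0118
t 61.0 tcp [0.4341 0.1868 0.3559] ori [155.   0.  98.] F [ 0.3  0.2 -1.4] op 0.0117
t 61.8 tcp [0.5085 0.196  0.3491] ori [169.9  -0.   98. ] F [-0.6 -0.3 -2.5] op 0.0113
t 62.4 tcp [0.5582 0.2015 0.3283] ori [179.9  -0.   98. ] F [-0.6 -0.5 -2.3] op 0.0115
t 63.2 tcp [0.6591 0.1413 0.3283] ori [180.   -0.   85.9] F [ 0.   0.9 -2.4] op 0.0119
```

View pics/w21.png

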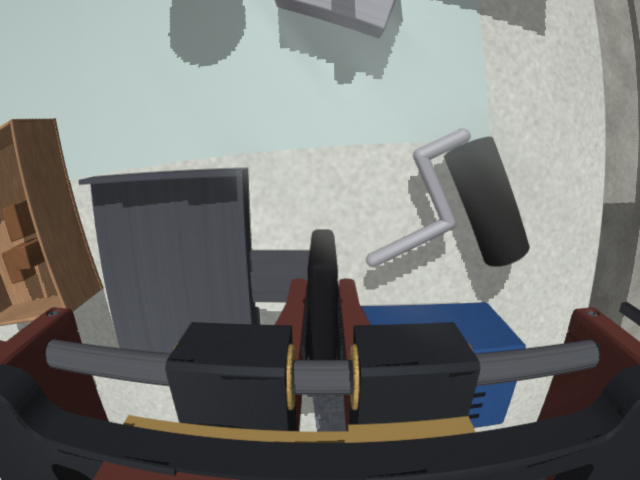

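View pics/s21.png

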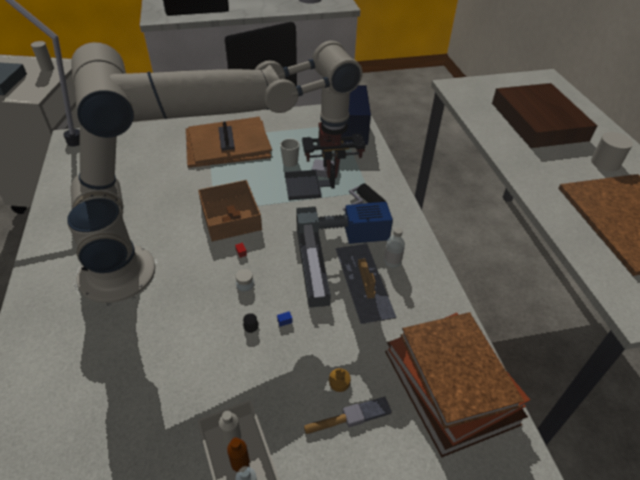

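Tray is empty, blocks are in the box. Set the tray down.

```bash
python3 - <<'E'
from h import *
g=(.6596,.140)
down(g,.075,85.9,speed=.15); down(g,.0556,85.9,speed=.03); st(); r.let_go(); r.wait(.2); down(g,.2,85.9,speed=.2)
r.reach([.52,.05,.42],[180,0,85.9]); r.wait(.2); snap('wrist','w22')
r.reach([.25,.45,.42],[180,0,120]); r.wait(.2); snap('top','t22'); snap('side','s22'); st()
E
```

```text
t 64.8 tcp [0.6596 0.14   0.2185] ori [180.    0.   85.9] F [ 0.2 -0.5 -1.9] op 0.0116
t 70.2 tcp [0.2505 0.4497 0.42  ] ori [-180.     0.   119.9] F [ 0.3  0.4 -0.3] op 0.0879
```

View pics/w22.png

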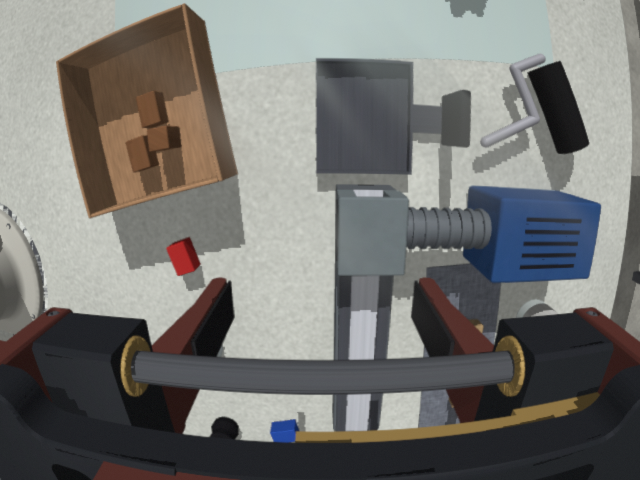

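View pics/t22.png

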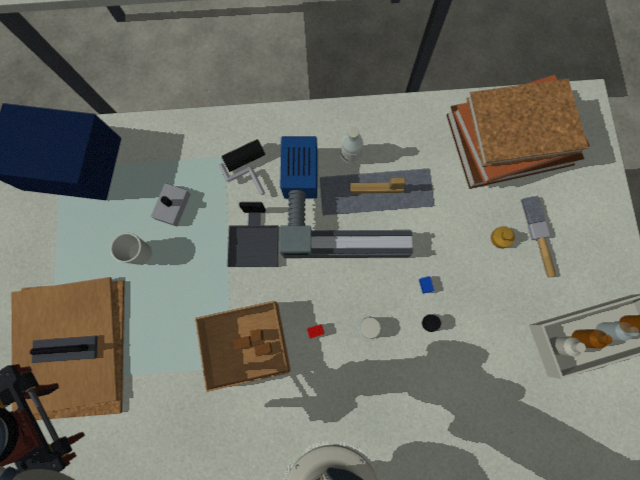

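```bash
python3 - <<'E'
from h import *
s=load('t22'); g=cv2.cvtColor(s['frame'],cv2.COLOR_RGB2GRAY).astype(int)
print(g[246,222:236],g[218:232,250])
a=np.radians(CY)
def tocl(p): d=p[:2]-C0; return np.round([np.cos(a)*d[0]+np.sin(a)*d[1],-np.sin(a)*d[0]+np.cos(a)*d[1]],4)
print('+y wall',tocl(onz(s,228,246,.016)),'+x wall',tocl(onz(s,250,225,.016)))
print('stick handle top',onz(s,397.7,182.5,.068),'tip',onz(s,350.5,187.5,.023))
cv2.imwrite('pics/v22.png',cv2.resize(s['frame'][150:280,215:445,::-1],None,fx=3.4,fy=3.4,interpolation=2))
E
```

```text
[158 157 160 160 158 137  87  42  33  37  41  36  36  40] [58 60 59 59 59 59 60 57 50 46 56 59 59 59]
+y wall [-0.0031  0.2023] +x wall [0.0488 0.151 ]
stick handle top [ 0.68440231 -0.20865036  0.068     ] tip [ 0.69537482 -0.10003756  0.023     ]
```

View pics/v22.png

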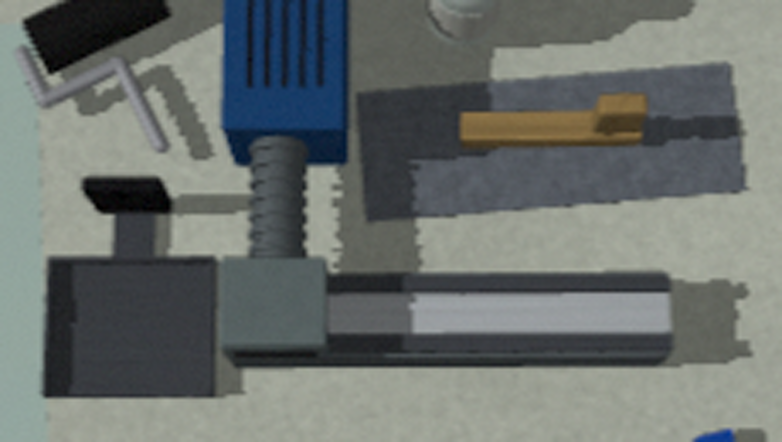

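Tray origin comes out about 142 mm along the feed and within 2 mm sideways. The stick lies inside the mat with its handle up, and all three blocks are in the box. Handing in.

```bash
python3 - <<'E'
from h import *
print(r.hand_in()); st()
E
```

```text
the job is handed in; nothing more can be done
None
the job is handed in; nothing more can be done
```

The job is done and handed in at about 70 s on the robot's clock. I found three wooden blocks, laid them in the trough, and pushed the row through until the stick tip was about 19 mm past the outlet. I laid the stick back on its mat, then tipped the tray about 39° into the box and put the tray back.

- **Blocks:** the last wrist and top pictures show all three in the upright box and the tray empty. No finger came near a block in the tray.
- **Tray:** it stands at about x = -1 mm, y = 142 mm of the cleaner, against a place of 0 and 136 mm, which is inside the limits.
- **Stick:** it lies wholly on the mat, handle up. My hand-picked handle point came out about 6 mm off in x from where I set it down, which is small next to the margin to the mat's edge.
- **Surprises:** the box was knocked about 40 mm towards the robot during the run, so I measured it again before pouring. I saw no grip slackening in the finger-opening readings.
- **Bystanders:** in the pictures the bystanders and the blue and red look-alikes stand where they did at the start. I judged this by eye and did not measure it.
- **Not proven:** that all blocks were in the tray while the tip was near the outlet was read from a partly hidden top view. The picture taken after I drew the stick back agreed with it. The hand-in gave no verdict.

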